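Photograph the doming block on the copy stand

TASK

Photograph the steel doming block with the camera on the copy stand: stand it in the middle of the black riser with one of its upright, hollowed sides square to the lens and let go of it. Then half-press the camera's shutter button to its first click and hold it there for about a second while the camera focuses, press it fully home to take the picture, and let it spring up again. Leave the block in its place and the punch, the brass weight and the pliers where they are.

Things in the scene. Friction and masses are not known exactly. Their poses are not given: they have to be found in the camera images.
- copy_stand: Copy stand, fixed: grey base board 350 x 170 mm, top 22 mm above the bench, x = -150 to 200, y = -85 to 85 mm; a steel column 25 mm thick, 380 mm high at x = 172, y = 0; on it a silver and black camera and, above, a lamp bar. Origin on the bench; x points along the board from the riser to the column, y to the camera's right-hand (shutter button) side, z up.
- doming_block: The steel doming block, a plain grey block 34 (x) x 40 (y) x 28 mm (z) with a round hollow in each of its four upright sides and two small holes in its top; about 0.3 kg, loose, standing upright on the bench to the left of the copy stand. Solid: its flat sides can be gripped anywhere. Origin: centre of its underside; z up.
- riser_top (a point): Middle of the top face of the black square riser (80 x 80 x 10 mm) on the base board; the top face is 32 mm above the bench. Axes as those of copy_stand: x away from the riser towards the column and camera, y sideways; the riser's edges are parallel to them.
- camera_body (a point): Middle of the camera's body, 122 mm wide (along y), 68 high and 36 deep without lens, at x = 112, y = 0, z = 184 mm of copy_stand. It looks along copy_stand's -x and 35 degrees down, at the riser's middle. Hump and eyepiece reach up to z = 235 mm.
- lens_front (a point): Middle of the lens's front, a black lens 61 mm across and 56 mm long. Its nearest edge to the riser's middle stands 120 mm from it horizontally, 163 mm above the bench.
- lamp_bar (a point): Middle of the dark lamp bar, 28 x 140 x 22 mm, long side along copy_stand's y, at x = 106, y = 0, z = 335 mm of copy_stand (underside about 319). It hangs some 100 mm over and just behind the shutter button, so a gripper cannot come down on the button from straight above.
- button_top (a point): Middle of the shutter button's flat top: smooth bare steel, 18 mm across (not the knurled dial on the -y side), standing 11 mm out of the camera's top plate in a collar 23 mm across and 2 mm high; at rest at 82, 42, 218 mm of copy_stand; moves with the button. Its z axis points out of it, 35 degrees from vertical, leaning to the riser. The finder hump, 12 mm high, begins 22 mm towards -y.
- first_stage (a joint): First stage of the shutter button, in m: 0 at rest, 0.0035 at the first click. A soft spring: 1 N to start, 2.8 N at the click. There it lands on the second stage, which does not yield until 8 N. Springs up when let go.
- second_stage (a joint): Second stage of the shutter button, in m: 0 until the push passes 8 N, then a further 0.0035 of travel, rising to 10.8 N, where it is fully home against a hard stop and the picture is taken (both stages together: 7 mm). Springs up when let go.
- doming_punch: A steel doming punch with a ball on top, 18 mm thick and 54 mm high, standing loose on the bench beyond the block. Not part of the job. Origin: centre of its foot.
- brass_weight: A small brass weight, 19 mm thick and 31 mm high, standing loose on the bench to the right of the copy stand. Not part of the job. Origin: centre of its foot.
- flat_pliers: Flat pliers with blue handles, 58 x 150 x 12 mm, lying loose on the bench to the right of the copy stand. Not part of the job. Origin: under their middle.
Things that resemble listed ones, but are neither listed nor needed, are in the scene too. There is more than one size of the doming_block; the job needs the middle-sized.

How it is judged (in metres and radians):
On the way, in this order (a step that is already met when the one before it is completed fails the run):
1. the block stands released in the middle of the riser (within 12 mm), one side square to the lens (within 10 degrees) (horizontal distance between doming_block and riser_top below 0.012 m and z of doming_block in the frame of riser_top between -0.003 and 0.003 m and (angle between the x axis of doming_block and the x axis of riser_top, either way round below 0.17 rad or angle between the y axis of doming_block and the x axis of riser_top, either way round below 0.17 rad) and angle between doming_block's own z axis and vertical below 0.08 rad and contact force between the fingers and doming_block below 0.1 N and linear speed of doming_block below 0.01 m/s), for 0.2 s.
2. the shutter button is held at its first click, the second stage not yet pressed, for 0.6 s, with the block in its place (value of joint first_stage above 0.0028 m and value of joint second_stage below 0.0008 m and horizontal distance between doming_block and riser_top below 0.012 m and z of doming_block in the frame of riser_top between -0.003 and 0.003 m and (angle between the x axis of doming_block and the x axis of riser_top, either way round below 0.17 rad or angle between the y axis of doming_block and the x axis of riser_top, either way round below 0.17 rad) and angle between doming_block's own z axis and vertical below 0.08 rad), for 0.6 s.
3. the shutter button is pressed fully home (value of joint second_stage above 0.0026 m and horizontal distance between doming_block and riser_top below 0.012 m and z of doming_block in the frame of riser_top between -0.003 and 0.003 m and (angle between the x axis of doming_block and the x axis of riser_top, either way round below 0.17 rad or angle between the y axis of doming_block and the x axis of riser_top, either way round below 0.17 rad) and angle between doming_block's own z axis and vertical below 0.08 rad), for 0.05 s.
At the end, for the whole second after the job is handed in: the block stands upright and still on the riser, released, its middle within 12 mm of the riser's middle and a side square to the lens within 10 degrees; the shutter button has sprung up again (both stages within 0.7 mm of rest) (all of step 1 and value of joint each of first_stage, second_stage below 0.0007 m); the robot touches nothing.
It fails at once if the shutter is tripped (second stage past 1.8 mm) while the block is not in its place on the riser (value of joint second_stage above 0.0018 m and not (horizontal distance between doming_block and riser_top below 0.012 m and z of doming_block in the frame of riser_top between -0.003 and 0.003 m and (angle between the x axis of doming_block and the x axis of riser_top, either way round below 0.17 rad or angle between the y axis of doming_block and the x axis of riser_top, either way round below 0.17 rad) and angle between doming_block's own z axis and vertical below 0.08 rad)).
It fails at once if the punch, the brass weight or the pliers are moved by more than 20 mm (distance of any of doming_punch, brass_weight, flat_pliers from where it was at the start of the episode above 0.02 m).
It also fails if it takes over 48 s, if anything falls off the work surface, if the arm or the gripper's body presses on something with over 40 N, if the wrist force passes 120 N, or if a joint passes its speed limit or range.

ROBOT

A 6-joint arm with a two-finger parallel gripper is mounted at the origin on a cart in front of the work surface, level with it; the furniture and walls round the work are solid. World frame = base frame: x ahead of the robot, y to its left, z up, the work surface at z = 0. Lengths are in m, angles in degrees, forces in N, time in s.
With the tool pointing down it reaches from about 0.35 to 0.875 m from the base axis. Payload 4.2 kg.
Tool frame: the origin (TCP) lies between the finger pads; the fingertips stand 17 mm ahead of it and the grasp point (between the pads) lies 2 mm behind it; z points along the fingers, y is the line along which they close (so a half turn about z gives the same grasp; the last joint's range is limited). The gripper opens to 87 mm and grips with 3 to 60 N. Pads are 19 mm wide; open, the fingers measure 117 mm over their backs; the gripper's body (75 mm by 190 mm) begins 51 mm behind the grasp point.
Start: joints at [-50.443, 22.042, 0.453, 0, -68.411, -14.817], TCP at [0.262, -0.568, 0.24] pointing down, gripper open.
Joint ranges: [-179.83, 179.83], [-69.29, 118.12], [-61.27, 80.66], [-181.25, 117.63], [-171.15, -9.14], [-177.46, 177.46]. Speed limits (degrees/s): [159.86, 159.86, 180, 180, 180, 180].

INTERFACE

Orientations are given as a 3x3 rotation matrix whose columns are the frame's x, y, z axes.
In Python, from station import r gives the robot as it stands.
- The arm moves only by the tool servo_tool, never from a script. Its argument "targets" is a list of rows, each a list of 5 numbers: the shift along the world's x, y, z in units of 30 mm (1.0 is 30 mm), then the turn about the world's z in rad, then the finger opening in mm, from 0 to 87. In form: [[x, y, z, turn, gripper], ...]. A call has exactly 5 rows; each row is the pose to reach, as a shift and turn from the pose commanded when the call began; what a row does not reach only later rows make up. A row lasts 1/12 s, in which the tool goes at most 41.7 mm and 7.16 degrees, less where a joint would pass 70% of its speed; a pose out of reach is approached as far as the arm can. A call with a gripper value outside its range is refused whole. The fingers move at their own pace and stop on an object; the grip force is fixed at half the most. Time passes only in rows, so rows that repeat a pose let the fingers close, or fill a call up. It gives the time, the measured TCP pose, the force, the opening and the grip force at its end, in the units of the state.
- r.sense(): the state, without advancing time (a new reading comes with each control period).
- r.capture(name): name is "side" or "top" or "wrist"; returns a dict with "pixels" (480x640x3 uint8, red, green, blue), "fx", "fy", "cx", "cy" (pixels), "dist_coeffs" ([k1, k2, p1, p2, k3] as OpenCV has them; the pictures are not rectified), "world_from_camera" (4x4, takes a point from camera to world coordinates). Camera axes: x right, y down, z forward; pixel columns grow to the right and rows downward; lengths in m; the calibration is good to about 2 mm. A picture is of the moment at which its call begins. There is no depth.
- r.finish_job(): hands the job in; it is judged then, once.
The state is a dict: "time_s": time; "joints": joint angles; "joint_velocities": joint speeds; "effort": joint torques, N m; "tcp_pos": TCP position; "ee_rot": TCP orientation; "wrist_force": force on the tool from outside, world axes, zero at the start; "moment": the same for the moment, N m; "gripper_width": opening from 0.0 (shut) to 1.0 (fully open); "gripper_force": force on a finger pad.
Only numpy, scipy, OpenCV 4.12 (cv2) and the standard library are available. Lean on these libraries where they do the work, as an engineer would, in place of code of your own. Each camera call takes 0.05 s, during which the arm holds its last target. There are 200 camera calls.

## Working session

There is one attempt and no reset: what is moved stays moved. The work goes in short steps, Python scripts to look and compute and a tool call to move; the robot and the scene stay as the last step left them, time stands still between calls to the robot, and variables do not carry over. Pictures are saved under pics/ and viewed, at most 10 in all, crops included, and the job is handed in when it is done.

Besides the shell and the picture viewer there is one more tool, called after "Request:" as name(argument=value, ...), one argument or row to a line, values as JSON. servo_tool: Moves the arm, as the interface text tells. Its arguments: {"type":"object","properties":{"targets":{"type":"array","items":{"type":"array","items":{"type":"number"}}}},"required":["targets"]}

```bash
mkdir -p pics; cat > h.py <<'E'
from station import r
import numpy as np, cv2, json
def cap(n):
    c=r.capture(n); cv2.imwrite(f'pics/{n}_{cv2.getTickCount()}.png',c['pixels'][:,:,::-1]); return c
def K(c): return np.array([[c['fx'],0,c['cx']],[0,c['fy'],c['cy']],[0,0,1.]])
def ray(c,px):
    u=cv2.undistortPoints(np.array([[px]],float),K(c),np.array(c['dist_coeffs'],float))[0,0]
    T=np.array(c['world_from_camera']); return T[:3,3],T[:3,:3]@np.array([u[0],u[1],1])
def at(c,px,z):
    o,d=ray(c,px); return o+d*(z-o[2])/d[2]
def proj(c,P):
    T=np.linalg.inv(np.array(c['world_from_camera'])); rv=cv2.Rodrigues(T[:3,:3])[0]
    return cv2.projectPoints(np.array(P,float).reshape(-1,3),rv,T[:3,3],K(c),np.array(c['dist_coeffs'],float))[0].reshape(-1,2)
def tri(l):
    A=0;b=0
    for c,p in l:
        o,d=ray(c,p); d=d/np.linalg.norm(d); M=np.eye(3)-np.outer(d,d); A=A+M; b=b+M@o
    return np.linalg.solve(A,b)
E
python3 - <<'E'
from h import *
import pickle
for n in('top','side'):
    c=r.capture(n); cv2.imwrite(f'pics/{n}0.png',c['pixels'][:,:,::-1]); pickle.dump(c,open(f'{n}0.pkl','wb'))
    print(n,np.round(c['world_from_camera'],3).tolist(),c['fx'])
E
```

```text
top [[0.024, -0.999, 0.037, 0.484], [-1.0, -0.024, -0.013, 0.042], [0.013, -0.037, -0.999, 1.245], [0.0, 0.0, 0.0, 1.0]] 440.92855836703376
side [[-0.966, -0.124, 0.228, 0.229], [-0.259, 0.529, -0.808, 1.111], [-0.021, -0.839, -0.543, 0.922], [0.0, 0.0, 0.0, 1.0]] 576.8121847115851
```

View pics/top0.png

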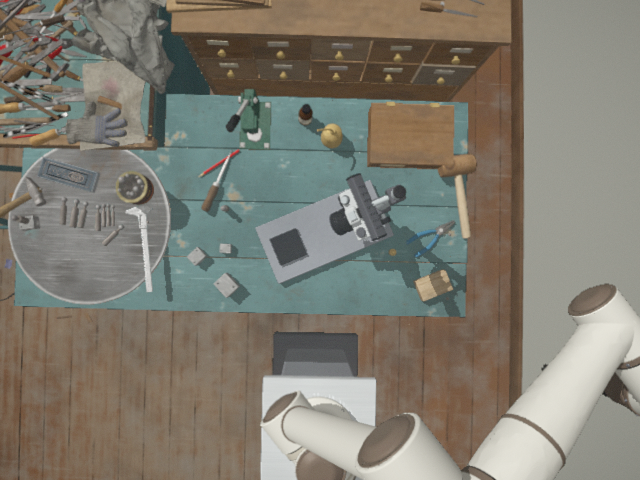

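View pics/side0.png

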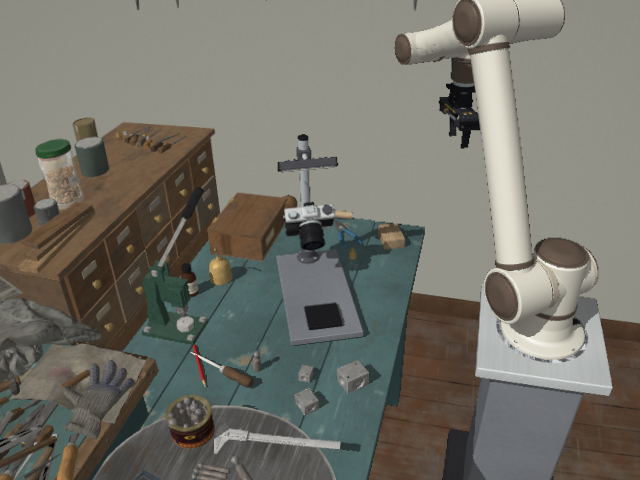

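Three block candidates in the top view: (197,257), (225,248) and (227,286). The first looks middle-sized. I'll confirm in an enlarged crop.

```bash
python3 - <<'E'
import cv2,numpy as np
a=cv2.imread('pics/top0.png'); s=cv2.imread('pics/side0.png')
A=cv2.resize(a[225:305,175:255],None,fx=5,fy=5,interpolation=cv2.INTER_CUBIC)
B=cv2.resize(s[340:420,290:370],None,fx=5,fy=5,interpolation=cv2.INTER_CUBIC)
cv2.imwrite('pics/cb.png',np.hstack([A,B]))
cv2.imwrite('pics/cs.png',cv2.resize(a[165:290,250:420],None,fx=4.5,fy=4.5,interpolation=cv2.INTER_CUBIC))
E
```

```text
(no output)
```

View pics/cb.png

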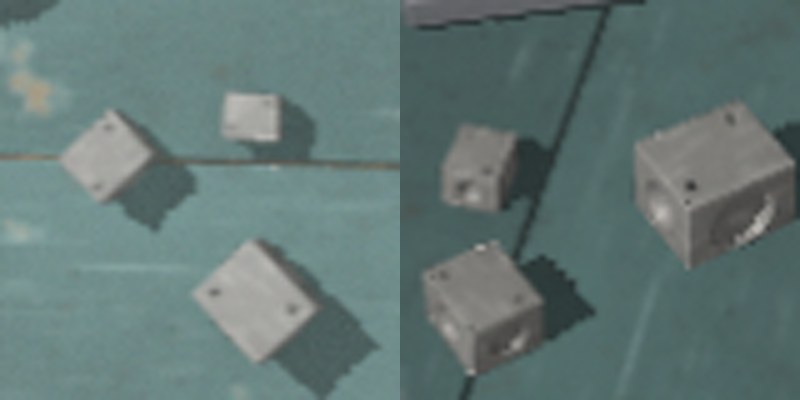

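View pics/cs.png

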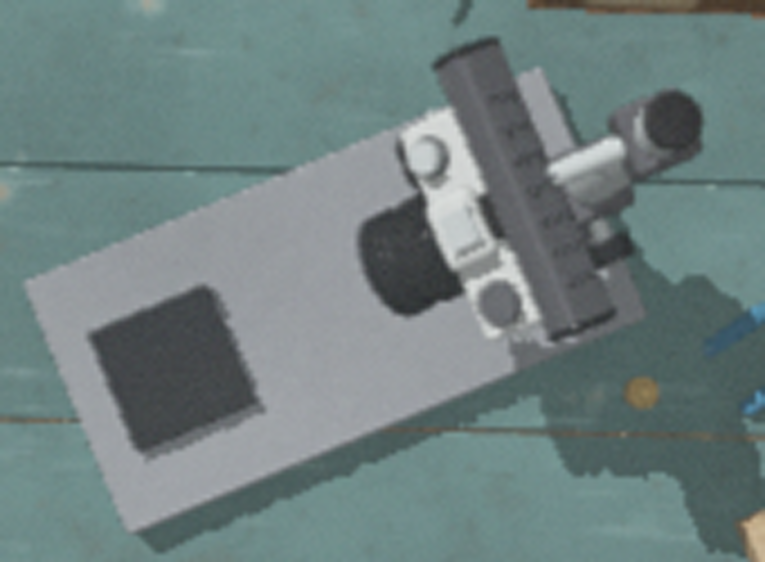

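Top crop: middle-sized block is the one on the left, top corners at crop (112,110),(157,155),(105,202),(60,160). The one at (225,248) is smaller and the one at (227,286) larger. The board's corners, the riser and the smooth light button at crop (428,155), on the side away from the robot, are all visible. Next I compute the poses.

```bash
cat > m.py <<'E'
from h import *
import pickle
np.set_printoptions(precision=4,suppress=True)
t=pickle.load(open('top0.pkl','rb'))
s=pickle.load(open('side0.pkl','rb'))
def rig(loc,W):
    loc=np.array(loc,float);W=np.array(W)[:,:2];l=loc-loc.mean(0);w=W-W.mean(0)
    a=np.arctan2((l[:,0]*w[:,1]-l[:,1]*w[:,0]).sum(),(l*w).sum()); R=np.array([[np.cos(a),-np.sin(a)],[np.sin(a),np.cos(a)]])
    T=W.mean(0)-R@loc.mean(0); return a,T,(loc@R.T+T-W)
E
python3 - <<'E'
from m import *
B=[at(t,(175+x/5,225+y/5),.028)[:2] for x,y in[(112,110),(157,155),(105,202),(60,160)]]
B=np.array(B);print('block',B.mean(0),[np.linalg.norm(B[i]-B[i-1]) for i in range(4)],[np.degrees(np.arctan2(*(B[i]-B[i-1])[::-1])) for i in range(4)])
for o in [[(237,92),(280,95),(280,142),(222,140)],[(255,238),(318,308),(258,362),(193,293)]]:
  q=np.array([at(t,(175+x/5,225+y/5),.03)[:2] for x,y in o]);print('other',q.mean(0),[np.linalg.norm(q[i]-q[i-1]) for i in range(4)])
# side check
S=np.array([at(s,(290+x/5,340+y/5),.028)[:2] for x,y in[(24,272),(93,242),(143,300),(73,332)]])
print('block side',S.mean(0),[np.linalg.norm(S[i]-S[i-1]) for i in range(4)],[np.degrees(np.arctan2(*(S[i]-S[i-1])[::-1])) for i in range(4)])
W=[at(t,(250+x/4.5,165+y/4.5),.022) for x,y in[(25,283),(133,530),(645,318),(540,68)]]
a,T,e=rig([(-.15,.085),(-.15,-.085),(.2,-.085),(.2,.085)],W);print('stand',np.degrees(a),T,e*1e3)
R=np.array([[np.cos(a),-np.sin(a)],[np.sin(a),np.cos(a)]])
Q=np.array([at(t,(250+x/4.5,165+y/4.5),.032)[:2] for x,y in[(90,333),(207,285),(260,402),(143,450)]])
print('riser',Q.mean(0),(Q-T)@R*1e3,(Q.mean(0)-T)@R*1e3)
b=at(t,(250+428/4.5,165+155/4.5),.218)[:2];print('button',b,(b-T)@R*1e3)
print(T+R@[.082,.042], r.sense()['ee_rot'])
E
```

```text
block [0.4831 0.3487] [np.float64(0.039655686795894665), np.float64(0.035274629354555255), np.float64(0.038503308206199266), np.float64(0.0341026940668615)] [np.float64(-44.523543389205166), np.float64(-133.3154500394264), np.float64(133.66379212547352), np.float64(48.696144522037144)]
other [0.5068 0.2683] [np.float64(0.02764941887926771), np.float64(0.023766412113745652), np.float64(0.025889262828596788), np.float64(0.03196780449183336)]
other [0.4064 0.2646] [np.float64(0.0453896004473845), np.float64(0.05182621197356833), np.float64(0.04416445625745349), np.float64(0.05213475929205737)]
block side [0.4808 0.3539] [np.float64(0.038161936425164085), np.float64(0.032110213664046545), np.float64(0.03785458173285844), np.float64(0.03228421087930841)] [np.float64(-42.15319114270053), np.float64(-135.1750704513823), np.float64(138.1327666154524), np.float64(45.38816338144232)]
stand -65.89779453100357 [0.5507 0.0196] [[ 0.9736  1.8564]
 [-3.8067  3.0853]
 [ 0.8778 -3.1143]
 [ 1.9553 -1.8273]]
riser [0.516  0.0951] [[-122.922    38.6038]
 [ -45.5994   38.158 ]
 [ -43.3063  -40.4598]
 [-120.4867  -39.9033]] [-83.0786  -0.9003]
button [ 0.6249 -0.0417] [86.2998 42.6303]
[ 0.6225 -0.0381] [[-0.9083 -0.4184 -0.0009]
 [-0.4184  0.9083  0.0017]
 [ 0.0001  0.0019 -1.    ]]
```

Block sides measure 39 x 34.7 mm, so it is the middle block, at about (0.482, 0.350) with its long axis near -44°. The stand's x axis is at -65.9° and the riser's middle is near (0.516, 0.095). Before planning the press, I need to see how tall the gripper body is.

```bash
python3 - <<'E'
from m import *
st=r.sense(); p=np.array(st['tcp_pos']);R=np.array(st['ee_rot'])
im=cv2.imread('pics/side0.png')[60:160,390:510]; k=5
im=cv2.resize(im,None,fx=k,fy=k,interpolation=cv2.INTER_CUBIC)
for h in(-17,53,90,130,170):
  for y in (-95,0,95):
    q=proj(s,p+R@[0,y/1e3,-h/1e3])[0]; q=((q-[390,60])*k).astype(int)
    cv2.circle(im,tuple(int(v) for v in q),3,(0,0,255),-1)
    if y==0: cv2.putText(im,str(h),tuple(int(v) for v in q+[5,0]),0,.4,(0,0,255),1)
cv2.imwrite('pics/grip.png',im); print(p)
E
```

```text
[ 0.2614 -0.5672  0.2386]
```

View pics/grip.png

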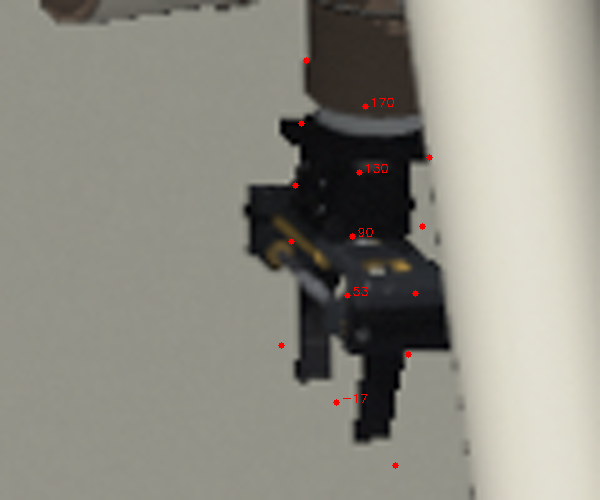

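The crop shows a crossbar roughly 37 mm tall (53 to 90 mm behind the TCP) below a narrower column. The tool always points down, so the press must come from the riser side. I'll use the back of one finger, opened along the stand's x, with the crossbar passing under the lamp bar. First I go to the block.

Request:
servo_tool(
  targets=[
    [0.33,1.33,0,0.124,87],
    [0.66,2.66,0,0.248,87],
    [0.99,3.99,0,0.372,87],
    [1.32,5.32,0,0.496,87],
    [1.65,6.65,0,0.62,87],
  ],
)

```text
time_s: 0.52
tcp_pos: [0.3108, -0.3662, 0.239]
ee_rot: [[-0.491, -0.871, -0.001], [-0.871, 0.491, 0.001], [-0.0, 0.001, -1.0]]
wrist_force: [0.4, -0.8, 0.3]
gripper_width: 0.999
gripper_force: 0.0
```

Request:
servo_tool(
  targets=[
    [0.33,1.33,0,0.124,87],
    [0.66,2.66,0,0.248,87],
    [0.99,3.99,0,0.372,87],
    [1.32,5.32,0,0.496,87],
    [1.65,6.65,0,0.62,87],
  ],
)

```text
time_s: 0.93
tcp_pos: [0.3602, -0.1667, 0.2395]
ee_rot: [[0.106, -0.994, 0.0], [-0.994, -0.106, 0.0], [-0.0, -0.0, -1.0]]
wrist_force: [1.6, 0.1, 0.3]
gripper_width: 0.997
gripper_force: 0.0
```

Request:
servo_tool(
  targets=[
    [0.33,1.33,0,0.124,87],
    [0.66,2.66,0,0.248,87],
    [0.99,3.99,0,0.372,87],
    [1.32,5.32,0,0.496,87],
    [1.65,6.65,0,0.62,87],
  ],
)

```text
time_s: 1.35
tcp_pos: [0.4097, 0.033, 0.2396]
ee_rot: [[0.665, -0.747, 0.0], [-0.747, -0.665, 0.0], [-0.0, -0.0, -1.0]]
wrist_force: [1.7, 0.2, 0.9]
gripper_width: 0.999
gripper_force: 0.0
```

Request:
servo_tool(
  targets=[
    [0.24,1.07,0,0.09,87],
    [0.48,2.14,0,0.09,87],
    [0.72,3.2,0,0.09,87],
    [0.96,4.27,0,0.09,87],
    [1.2,5.3,0,0.09,87],
  ],
)

```text
time_s: 1.77
tcp_pos: [0.4458, 0.1916, 0.2392]
ee_rot: [[0.725, -0.688, -0.001], [-0.688, -0.725, -0.0], [-0.0, 0.001, -1.0]]
wrist_force: [0.7, 0.4, 0.4]
gripper_width: 1.0
gripper_force: 0.0
```

Request:
servo_tool(
  targets=[
    [0.24,1.07,0,0,87],
    [0.48,2.14,-0.2,0,87],
    [0.72,3.2,-0.4,0,87],
    [0.96,4.27,-0.6,0,87],
    [1.2,5.3,-0.8,0,87],
  ],
)

```text
time_s: 2.18
tcp_pos: [0.482, 0.3504, 0.2147]
ee_rot: [[0.725, -0.689, -0.001], [-0.689, -0.725, -0.001], [-0.0, 0.001, -1.0]]
wrist_force: [0.7, 0.0, -0.8]
gripper_width: 1.002
gripper_force: 0.0
```

```bash
python3 - <<'E'
from m import *
c=r.capture('wrist'); pickle.dump(c,open('w1.pkl','wb')); cv2.imwrite('pics/w1.png',c['pixels'][:,:,::-1])
print(np.round(c['world_from_camera'],3).tolist(),c['fx'],proj(c,[.482,.35,.028]),r.sense()['tcp_pos'])
E
```

```text
[[-0.69, -0.692, -0.213, 0.538], [-0.724, 0.66, 0.2, 0.295], [0.002, 0.292, -0.956, 0.36], [0.0, 0.0, 0.0, 1.0]] 365.93725242681256 [[320.947  216.3598]] [0.4832 0.355  0.2126]
```

View pics/w1.png

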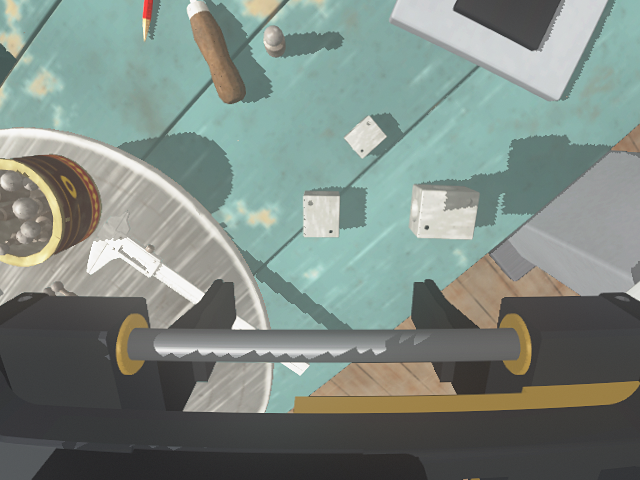

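Wrist view: the middle block's top face spans about (304–340, 191–237), between the fingers and aligned with them. The small block is at (365,136), the large one at (445,212) and the punch at (275,40). I compute the block's centre and the settled TCP.

```bash
python3 - <<'E'
from m import *
c=pickle.load(open('w1.pkl','rb'))
P=[at(c,p,.028)[:2] for p in[(305,192),(339,191),(340,237),(307,237)]]
P=np.array(P);print(P.mean(0),[np.linalg.norm(P[i]-P[i-1]) for i in range(4)],[np.degrees(np.arctan2(*(P[i]-P[i-1])[::-1])) for i in range(4)])
# riser corner, near-left corner of board seen
for p,z in[((391,20),.022),((560,100),.022),((454,8),.032),((537,50),.032)]:print(p,at(c,p,z))
print(r.sense()['tcp_pos'],r.sense()['ee_rot'][0],r.sense()['time_s'])
E
```

```text
[0.482  0.3477] [np.float64(0.04286847574519807), np.float64(0.03103658915580923), np.float64(0.04380145617477202), np.float64(0.03121331222979688)] [np.float64(-41.89353922824943), np.float64(-131.94334141333786), np.float64(138.31834248788704), np.float64(46.34461517548268)]
(391, 20) [0.5628 0.1917 0.022 ]
(560, 100) [0.4108 0.1202 0.022 ]
(454, 8) [0.5342 0.1504 0.032 ]
(537, 50) [0.4616 0.1171 0.032 ]
[0.4832 0.355  0.2126] [ 0.7271 -0.6865  0.0002] 2.2333
```

Request:
servo_tool(
  targets=[
    [0,0,-1.3,0,80],
    [0,0,-2.6,0,80],
    [0,0,-3.9,0,80],
    [0,0,-5,0,80],
    [0,0,-5.6,0,80],
  ],
)

```text
time_s: 2.65
tcp_pos: [0.4799, 0.3465, 0.0428]
ee_rot: [[0.724, -0.689, -0.006], [-0.689, -0.724, -0.006], [-0.0, 0.008, -1.0]]
wrist_force: [0.0, -1.0, 0.1]
gripper_width: 0.92
gripper_force: 0.0
```

Request:
servo_tool(
  targets=[
    [0.05,0.05,-0.3,0,80],
    [0.05,0.05,-0.6,0,80],
    [0.05,0.05,-0.65,0,80],
    [0.05,0.05,-0.65,0,60],
    [0.05,0.05,-0.65,0,20],
  ],
)

```text
time_s: 3.07
tcp_pos: [0.4843, 0.3511, 0.0294]
ee_rot: [[0.725, -0.689, 0.002], [-0.689, -0.725, 0.002], [0.0, -0.003, -1.0]]
wrist_force: [0.5, 0.6, 0.1]
gripper_width: 0.84
gripper_force: 0.0
```

Request:
servo_tool(
  targets=[
    [0,0,0,0,20],
    [0,0,0,0,20],
    [0,0,0,0,20],
    [0,0,0,0,20],
    [0,0,0,0,20],
  ],
)

```text
time_s: 3.48
tcp_pos: [0.4837, 0.3505, 0.0284]
ee_rot: [[0.725, -0.689, 0.0], [-0.689, -0.725, 0.0], [-0.0, -0.001, -1.0]]
wrist_force: [0.7, 0.3, 0.2]
gripper_width: 0.476
gripper_force: 0.0
```

Request:
servo_tool(
  targets=[
    [0,0,0,0,20],
    [0,0,0,0,20],
    [0,0,0,0,20],
    [0,0,0,0,20],
    [0,0,0,0,20],
  ],
)

```text
time_s: 3.9
tcp_pos: [0.4838, 0.3506, 0.0282]
ee_rot: [[0.725, -0.689, 0.0], [-0.689, -0.725, 0.0], [0.0, -0.001, -1.0]]
wrist_force: [0.5, 1.4, 2.0]
gripper_width: 0.391
gripper_force: 30.0
```

Width 34.0 mm, so the right block is gripped. I lift it and carry it to the riser, turning +1.185 rad.

Request:
servo_tool(
  targets=[
    [0,0,1,0,20],
    [0,0,2,0,20],
    [0,0,3,0,20],
    [0,-0.8,3,0.12,20],
    [0,-1.6,3,0.24,20],
  ],
)

```text
time_s: 4.32
tcp_pos: [0.4839, 0.3033, 0.1195]
ee_rot: [[0.871, -0.49, 0.002], [-0.49, -0.871, 0.003], [0.0, -0.004, -1.0]]
wrist_force: [-0.2, -1.1, -3.1]
gripper_width: 0.393
gripper_force: 30.0
```

Request:
servo_tool(
  targets=[
    [0.2,-0.8,0,0.12,20],
    [0.4,-1.6,0,0.24,20],
    [0.6,-2.4,0,0.36,20],
    [0.8,-3.2,0,0.48,20],
    [0.9,-4,0,0.6,20],
  ],
)

```text
time_s: 4.73
tcp_pos: [0.5101, 0.1808, 0.1172]
ee_rot: [[0.996, 0.086, -0.002], [0.086, -0.996, -0.001], [-0.002, 0.001, -1.0]]
wrist_force: [0.2, 0.6, -2.9]
gripper_width: 0.388
gripper_force: 30.0
```

Request:
servo_tool(
  targets=[
    [0.1,-0.8,0,0.12,20],
    [0.17,-1.6,0,0.24,20],
    [0.17,-2.4,0,0.345,20],
    [0.17,-2.88,0,0.345,20],
    [0.17,-2.88,0,0.345,20],
  ],
)

```text
time_s: 5.15
tcp_pos: [0.5139, 0.093, 0.1169]
ee_rot: [[0.913, 0.409, -0.004], [0.409, -0.913, -0.001], [-0.004, -0.0, -1.0]]
wrist_force: [-0.9, 0.5, -3.3]
gripper_width: 0.384
gripper_force: 30.0
```

Request:
servo_tool(
  targets=[
    [0.04,0.07,-0.6,0,20],
    [0.04,0.07,-1.2,0,20],
    [0.04,0.07,-1.6,0,20],
    [0.04,0.07,-1.75,0,20],
    [0.04,0.07,-1.75,0,20],
  ],
)

```text
time_s: 5.57
tcp_pos: [0.5157, 0.098, 0.064]
ee_rot: [[0.911, 0.412, -0.004], [0.412, -0.911, -0.002], [-0.004, -0.0, -1.0]]
wrist_force: [-0.5, 0.5, -2.7]
gripper_width: 0.389
gripper_force: 30.0
```

Request:
servo_tool(
  targets=[
    [0,-0.05,-0.05,0,20],
    [0,-0.05,-0.1,0,20],
    [0,-0.05,-0.13,0,20],
    [0,-0.05,-0.13,0,20],
    [0,-0.05,-0.13,0,20],
  ],
)

```text
time_s: 5.98
tcp_pos: [0.5171, 0.0967, 0.0621]
ee_rot: [[0.911, 0.412, 0.001], [0.412, -0.911, 0.0], [0.001, -0.0, -1.0]]
wrist_force: [-0.4, -0.5, -2.0]
gripper_width: 0.388
gripper_force: 30.0
```

Request:
servo_tool(
  targets=[
    [0,0,-0.04,0,20],
    [0,0,-0.08,0,20],
    [0,0,-0.08,0,20],
    [0,0,-0.08,0,20],
    [0,0,-0.08,0,20],
  ],
)

```text
time_s: 6.4
tcp_pos: [0.5172, 0.0967, 0.0602]
ee_rot: [[0.911, 0.413, 0.001], [0.413, -0.911, 0.0], [0.001, 0.0, -1.0]]
wrist_force: [-2.1, 0.8, 6.5]
gripper_width: 0.385
gripper_force: 30.0
```

Contact at z 0.0602, as predicted. I release and rise.

Request:
servo_tool(
  targets=[
    [0,0,0,0,50],
    [0,0,0,0,80],
    [0,0,0,0,87],
    [0,0,0,0,87],
    [0,0,0,0,87],
  ],
)

```text
time_s: 6.82
tcp_pos: [0.5169, 0.0966, 0.0591]
ee_rot: [[0.911, 0.412, -0.0], [0.412, -0.911, -0.0], [-0.0, 0.0, -1.0]]
wrist_force: [1.0, -0.0, 0.2]
gripper_width: 0.681
gripper_force: 0.0
```

Request:
servo_tool(
  targets=[
    [0,0,0,0,87],
    [0,0,0.5,0,87],
    [0,0,1.5,0,87],
    [0,0,2.5,0,87],
    [0,0,3.5,0,87],
  ],
)

```text
time_s: 7.23
tcp_pos: [0.5166, 0.0964, 0.1652]
ee_rot: [[0.911, 0.413, -0.001], [0.413, -0.911, -0.001], [-0.001, 0.0, -1.0]]
wrist_force: [0.5, -0.1, -0.9]
gripper_width: 0.981
gripper_force: 0.0
```

Request:
servo_tool(
  targets=[
    [0,0,1,0,87],
    [-0.1,0.4,2,0,87],
    [-0.3,1.2,2.5,0,87],
    [-0.5,1.8,2.5,0,87],
    [-0.5,1.8,2.5,0,87],
  ],
)

```text
time_s: 7.65
tcp_pos: [0.5018, 0.153, 0.2407]
ee_rot: [[0.91, 0.415, 0.003], [0.415, -0.91, 0.003], [0.004, -0.001, -1.0]]
wrist_force: [-1.2, -1.0, -0.2]
gripper_width: 1.003
gripper_force: 0.0
```

```bash
python3 - <<'E'
from m import *
for n in('top','side','wrist'):
    c=r.capture(n); pickle.dump(c,open(n+'2.pkl','wb')); cv2.imwrite(f'pics/{n}2.png',c['pixels'][:,:,::-1])
    print(n,proj(c,[.516,.096,.06]),proj(c,[.6225,-.038,.218]))
w=cv2.imread('pics/wrist2.png'); s2=cv2.imread('pics/side2.png')
a=cv2.resize(s2[190:350,270:370],None,fx=3.75,fy=3.75,interpolation=cv2.INTER_CUBIC)
b=cv2.resize(w,(425,319)); cv=np.zeros((600,800,3),np.uint8); cv[:600,:375]=a; cv[:319,375:]=b; cv2.imwrite('pics/v2.png',cv)
E
```

```text
top [[288.1146 246.3414]] [[343.5046 200.4067]]
side [[322.296  304.0628]] [[292.8614 212.7799]]
wrist [[384.9219 227.1052]] [[740.0179 230.0087]]
```

View pics/v2.png

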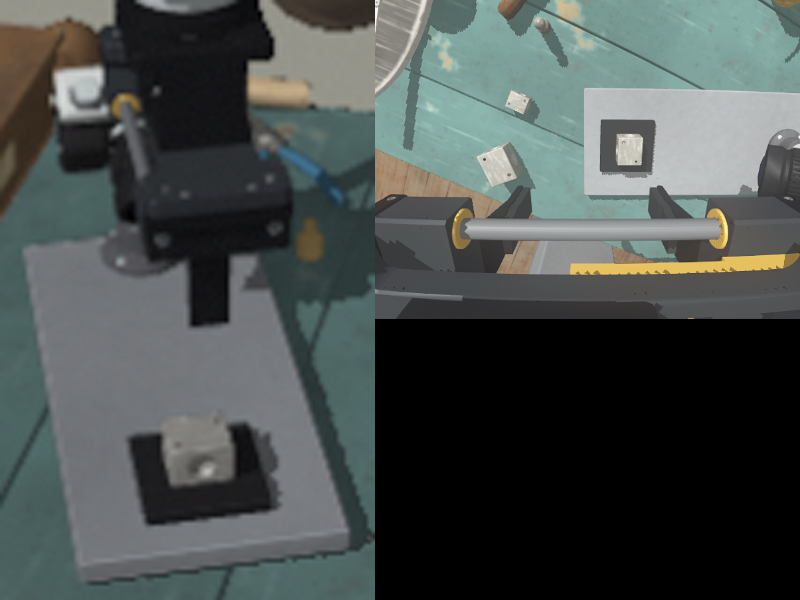

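The block stands upright in the middle of the riser, square to it (wrist panel about (629,150), riser 600–654 by 120–174). I check this numerically and refine the stand pose.

```bash
python3 - <<'E'
from m import *
c=pickle.load(open('wrist2.pkl','rb')); f=640/425
w=lambda x,y,z: at(c,((x-375)*f,y*f),z)[:2]
Q=np.array([w(*p,.032) for p in[(600,120),(655,121),(653,175),(600,172)]]);B=np.array([w(*p,.06) for p in[(616,135),(643,136),(642,165),(617,164)]])
print(Q,Q.mean(0),B.mean(0),(B.mean(0)-Q.mean(0))*1e3)
print([np.degrees(np.arctan2(*(Q[i]-Q[i-1])[::-1])) for i in range(4)],[np.degrees(np.arctan2(*(B[i]-B[i-1])[::-1])) for i in range(4)])
print('board',w(585,89,.022),w(585,193,.022))
# button in top2 / side0 triangulation: side top plate crop for the button
im=pickle.load(open('side0.pkl','rb'))['pixels'][195:255,270:350,::-1]; cv2.imwrite('pics/cam.png',np.hstack([cv2.resize(im,(400,300),interpolation=cv2.INTER_CUBIC),cv2.resize(cv2.imread('pics/top0.png')[185:245,325:405],(400,300),interpolation=cv2.INTER_CUBIC)]))
E
```

```text
[[0.534  0.1499]
 [0.5659 0.0764]
 [0.4909 0.0387]
 [0.4615 0.116 ]] [0.5131 0.0953] [0.5161 0.0977] [3.0009 2.4528]
[np.float64(25.03174810224856), np.float64(-66.49931498549734), np.float64(-153.3644469863727), np.float64(110.81915071908219)] [np.float64(28.06813141544271), np.float64(-67.6796706524074), np.float64(-153.9806028232298), np.float64(111.90059254327122)]
board [0.5645 0.1875] [0.4153 0.121 ]
```

View pics/cam.png

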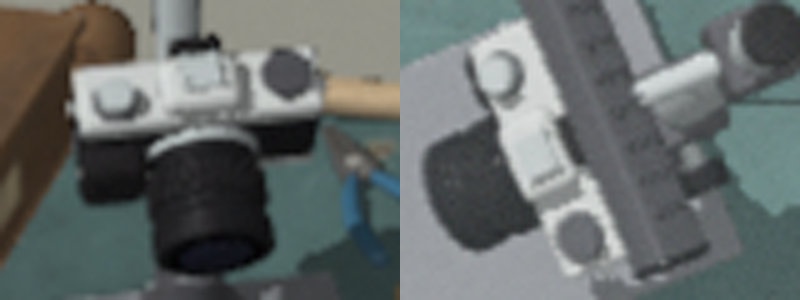

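Button's top face: side view about (294.2,213.6), top view about (345.4,199.6). Each is 1–2 px from my prediction.

```bash
python3 - <<'E'
from m import *
for a_,b_ in (((345.4,199.6),(294.2,213.6)),((345,200),(293.5,213.4))):
  P=tri([(t,a_),(s,b_)]); print(P, proj(t,P),proj(s,P))
W=np.array([at(t,(250+x/4.5,165+y/4.5),.022)[:2] for x,y in[(25,283),(133,530),(645,318),(540,68)]]+[(.5645,.1875),(.4153,.121),(.5628,.1917),(.4108,.1202)])
L=[(-.15,.085),(-.15,-.085),(.2,-.085),(.2,.085)]+[(-.15,.085),(-.15,-.085)]*2
a,T,e=rig(L,W);print(np.degrees(a),T,e*1e3)
R=np.array([[np.cos(a),-np.sin(a)],[np.sin(a),np.cos(a)]])
print('button',T+R@[.082,.042],'riser',T+R@[-.0845,0],'tcp in stand',R.T@(np.array(r.sense()['tcp_pos'][:2])-T))
print(r.sense()['tcp_pos'],r.sense()['time_s'])
E
```

```text
[ 0.6232 -0.0434  0.2127] [[345.6034 200.4675]] [[293.3449 213.5347]]
[ 0.6232 -0.042   0.2139] [[345.0861 200.364 ]] [[293.141  213.3732]]
-65.70163961356793 [0.5504 0.019 ] [[ 0.0291  1.2646]
 [-4.5126  1.9627]
 [ 1.2648 -3.7457]
 [ 2.1037 -1.9279]
 [ 1.599   3.1881]
 [-4.1415 -0.2649]
 [ 3.299  -1.0119]
 [ 0.3585  0.5351]]
button [ 0.6224 -0.0385] riser [0.5156 0.096 ] tcp in stand [-0.1398  0.0095]
[0.5015 0.1503 0.2387] 7.8
```

Next I go to the pre-contact pose: stand (-10, 42), yaw kept, TCP z 0.222.

Request:
servo_tool(
  targets=[
    [0.5,-0.65,-0.3,0,87],
    [1.2,-1.5,-0.56,0,87],
    [1.9,-2.4,-0.56,0,87],
    [2.5,-3.1,-0.56,0,87],
    [2.75,-3.45,-0.56,0,87],
  ],
)

```text
time_s: 8.22
tcp_pos: [0.5857, 0.0438, 0.221]
ee_rot: [[0.912, 0.409, -0.002], [0.409, -0.912, -0.001], [-0.002, 0.0, -1.0]]
wrist_force: [1.0, -0.7, -0.4]
gripper_width: 1.0
gripper_force: 0.0
```

Request:
servo_tool(
  targets=[
    [0,0,0,0,87],
    [0,0,0,0,87],
    [0,0,0,0,87],
    [0,0,0,0,87],
    [0,0,0,0,87],
  ],
)

```text
time_s: 8.63
tcp_pos: [0.5839, 0.0479, 0.2227]
ee_rot: [[0.91, 0.414, 0.0], [0.414, -0.91, 0.0], [0.0, -0.0, -1.0]]
wrist_force: [0.1, 0.9, -0.4]
gripper_width: 0.999
gripper_force: 0.0
```

```bash
python3 - <<'E'
from m import *
x=r.sense();print(x['tcp_pos'],x['wrist_force'])
I={}
for n in('top','side'):
    c=r.capture(n); I[n]=c['pixels'][:,:,::-1]
a=cv2.resize(I['top'][160:240,300:400],(500,400),interpolation=cv2.INTER_CUBIC)
b=cv2.resize(I['side'][130:250,255:330],(300,480),interpolation=cv2.INTER_CUBIC)
cv=np.zeros((480,800,3),np.uint8); cv[:400,:500]=a; cv[:,500:]=b; cv2.imwrite('pics/v3.png',cv)
E
```

```text
[0.5839 0.0479 0.2227] [ 0.0834  0.9335 -0.3585]
```

View pics/v3.png

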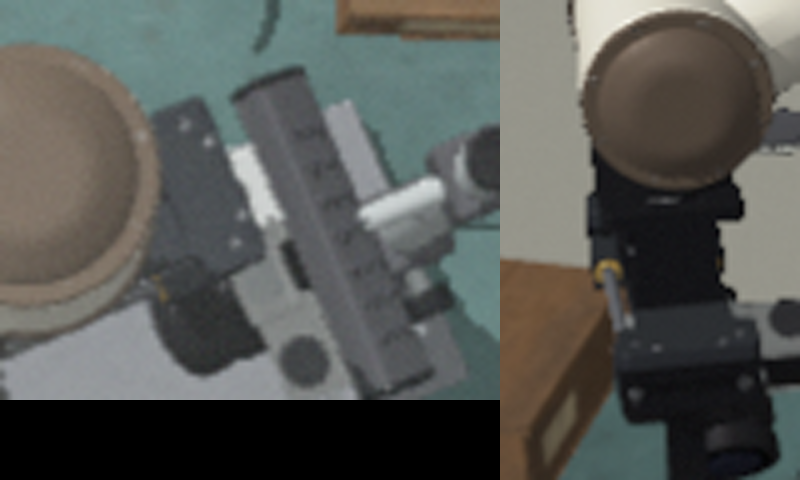

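The crossbar end is parallel to the lamp bar and about 10 mm short of it. I creep along the stand's +x.

Request:
servo_tool(
  targets=[
    [0.06,-0.12,0,0,87],
    [0.11,-0.24,0,0,87],
    [0.14,-0.32,0,0,87],
    [0.17,-0.37,0,0,87],
    [0.185,-0.41,0,0,87],
  ],
)

```text
time_s: 9.15
tcp_pos: [0.59, 0.0344, 0.2224]
ee_rot: [[0.911, 0.412, -0.0], [0.412, -0.911, -0.0], [-0.0, -0.0, -1.0]]
wrist_force: [0.4, -0.0, 0.2]
gripper_width: 0.997
gripper_force: 0.0
```

Request:
servo_tool(
  targets=[
    [0.01,-0.02,0,0,87],
    [0.02,-0.04,0,0,87],
    [0.03,-0.06,0,0,87],
    [0.035,-0.08,0,0,87],
    [0.04,-0.09,0,0,87],
  ],
)

```text
time_s: 9.57
tcp_pos: [0.5911, 0.032, 0.2225]
ee_rot: [[0.911, 0.413, 0.0], [0.413, -0.911, 0.0], [0.0, -0.0, -1.0]]
wrist_force: [0.9, 0.0, 1.0]
gripper_width: 0.998
gripper_force: 0.0
```

The crossbar is passing under the lamp bar with no force. I continue.

Request:
servo_tool(
  targets=[
    [0.02,-0.045,0,0,87],
    [0.04,-0.09,0,0,87],
    [0.06,-0.135,0,0,87],
    [0.075,-0.17,0,0,87],
    [0.08,-0.18,0,0,87],
  ],
)

```text
time_s: 9.98
tcp_pos: [0.5936, 0.0265, 0.2224]
ee_rot: [[0.911, 0.412, -0.0], [0.412, -0.911, -0.0], [-0.0, 0.0, -1.0]]
wrist_force: [0.5, -0.4, -0.1]
gripper_width: 1.0
gripper_force: 0.0
```

Request:
servo_tool(
  targets=[
    [0.01,-0.02,0,0,87],
    [0.02,-0.04,0,0,87],
    [0.03,-0.06,0,0,87],
    [0.04,-0.08,0,0,87],
    [0.04,-0.09,0,0,87],
  ],
)

```text
time_s: 10.4
tcp_pos: [0.5948, 0.0239, 0.2224]
ee_rot: [[0.911, 0.412, -0.0], [0.412, -0.911, -0.0], [-0.0, -0.0, -1.0]]
wrist_force: [1.2, 0.4, -0.1]
gripper_width: 0.997
gripper_force: 0.0
```

Request:
servo_tool(
  targets=[
    [0.007,-0.015,0,0,87],
    [0.014,-0.03,0,0,87],
    [0.021,-0.045,0,0,87],
    [0.028,-0.06,0,0,87],
    [0.035,-0.075,0,0,87],
  ],
)

```text
time_s: 10.82
tcp_pos: [0.5958, 0.0217, 0.2224]
ee_rot: [[0.911, 0.413, -0.0], [0.413, -0.911, -0.0], [-0.0, 0.0, -1.0]]
wrist_force: [0.2, -0.9, 0.2]
gripper_width: 1.003
gripper_force: 0.0
```

Request:
servo_tool(
  targets=[
    [0.007,-0.015,0,0,87],
    [0.014,-0.03,0,0,87],
    [0.02,-0.045,0,0,87],
    [0.02,-0.045,0,0,87],
    [0.02,-0.045,0,0,87],
  ],
)

```text
time_s: 11.23
tcp_pos: [0.5964, 0.0204, 0.2224]
ee_rot: [[0.911, 0.412, -0.0], [0.412, -0.911, 0.0], [-0.0, -0.0, -1.0]]
wrist_force: [-0.5, -0.9, -0.3]
gripper_width: 1.002
gripper_force: 0.0
```

Request:
servo_tool(
  targets=[
    [0.007,-0.015,0,0,87],
    [0.014,-0.03,0,0,87],
    [0.021,-0.045,0,0,87],
    [0.021,-0.045,0,0,87],
    [0.021,-0.045,0,0,87],
  ],
)

```text
time_s: 11.65
tcp_pos: [0.597, 0.019, 0.2225]
ee_rot: [[0.911, 0.412, -0.0], [0.412, -0.911, 0.0], [0.0, -0.0, -1.0]]
wrist_force: [0.3, 0.8, -0.1]
gripper_width: 1.002
gripper_force: 0.0
```

Request:
servo_tool(
  targets=[
    [0.007,-0.015,0,0,87],
    [0.014,-0.03,0,0,87],
    [0.021,-0.045,0,0,87],
    [0.021,-0.045,0,0,87],
    [0.021,-0.045,0,0,87],
  ],
)

```text
time_s: 12.07
tcp_pos: [0.5977, 0.0177, 0.2224]
ee_rot: [[0.911, 0.412, 0.0], [0.412, -0.911, -0.0], [0.0, 0.0, -1.0]]
wrist_force: [-0.5, 0.6, -0.4]
gripper_width: 0.997
gripper_force: 0.0
```

Request:
servo_tool(
  targets=[
    [0.007,-0.015,0,0,87],
    [0.014,-0.03,0,0,87],
    [0.021,-0.045,0,0,87],
    [0.021,-0.045,0,0,87],
    [0.021,-0.045,0,0,87],
  ],
)

```text
time_s: 12.48
tcp_pos: [0.5983, 0.0163, 0.2225]
ee_rot: [[0.911, 0.412, 0.0], [0.412, -0.911, 0.0], [0.0, 0.0, -1.0]]
wrist_force: [-0.3, 0.5, 0.3]
gripper_width: 0.999
gripper_force: 0.0
```

Request:
servo_tool(
  targets=[
    [0.007,-0.015,0,0,87],
    [0.014,-0.03,0,0,87],
    [0.014,-0.03,0,0,87],
    [0.014,-0.03,0,0,87],
    [0.014,-0.03,0,0,87],
  ],
)

```text
time_s: 12.9
tcp_pos: [0.5987, 0.0154, 0.2224]
ee_rot: [[0.911, 0.413, 0.0], [0.413, -0.911, -0.0], [0.0, 0.0, -1.0]]
wrist_force: [0.1, -0.6, -1.1]
gripper_width: 0.997
gripper_force: 0.0
```

```bash
python3 - <<'E'
from m import *
x=r.sense();print(x['tcp_pos'],x['wrist_force'],x['moment'])
c=r.capture('side');d=r.capture('top');w=r.capture('wrist')
for n,k in zip(('side','top','wrist'),(c,d,w)): cv2.imwrite(f'pics/{n}4.png',k['pixels'][:,:,::-1])
E
```

```text
[0.5987 0.0154 0.2224] [ 0.1295 -0.6056 -1.13  ] [-0.1422  0.1244  0.0149]
```

Request:
servo_tool(
  targets=[
    [0.007,-0.015,0,0,87],
    [0.014,-0.03,0,0,87],
    [0.021,-0.045,0,0,87],
    [0.021,-0.045,0,0,87],
    [0.021,-0.045,0,0,87],
  ],
)

```text
time_s: 13.47
tcp_pos: [0.5991, 0.0144, 0.2222]
ee_rot: [[0.911, 0.413, -0.001], [0.413, -0.911, 0.0], [-0.0, -0.001, -1.0]]
wrist_force: [-1.4, 2.1, -0.2]
gripper_width: 1.002
gripper_force: 1.2
```

Request:
servo_tool(
  targets=[
    [0.007,-0.015,0,0,87],
    [0.014,-0.03,0,0,87],
    [0.014,-0.03,0,0,87],
    [0.014,-0.03,0,0,87],
    [0.014,-0.03,0,0,87],
  ],
)

```text
time_s: 13.88
tcp_pos: [0.5994, 0.0137, 0.222]
ee_rot: [[0.911, 0.413, -0.001], [0.413, -0.911, 0.001], [-0.001, -0.001, -1.0]]
wrist_force: [-2.5, 5.0, -1.8]
gripper_width: 0.998
gripper_force: 2.6
```

Request:
servo_tool(
  targets=[
    [0.007,-0.015,0,0,87],
    [0.014,-0.03,0,0,87],
    [0.014,-0.03,0,0,87],
    [0.014,-0.03,0,0,87],
    [0.014,-0.03,0,0,87],
  ],
)

```text
time_s: 14.3
tcp_pos: [0.5996, 0.0132, 0.2216]
ee_rot: [[0.911, 0.413, -0.002], [0.413, -0.911, 0.001], [-0.001, -0.002, -1.0]]
wrist_force: [-1.1, 6.6, -3.0]
gripper_width: 1.003
gripper_force: 3.3
```

Contact: 6.7 N horizontal with a 3 N downward drag, so the rim is sliding on the finger. A diagonal push along the button's axis would avoid that. I back off, raise 3.5 mm while watching for lamp-bar contact, then push diagonally.

Request:
servo_tool(
  targets=[
    [-0.05,0.11,0,0,87],
    [-0.05,0.11,0.04,0,87],
    [-0.05,0.11,0.08,0,87],
    [-0.05,0.11,0.12,0,87],
    [-0.05,0.11,0.12,0,87],
  ],
)

```text
time_s: 14.72
tcp_pos: [0.5983, 0.0158, 0.2235]
ee_rot: [[0.911, 0.413, -0.003], [0.413, -0.911, 0.001], [-0.002, -0.002, -1.0]]
wrist_force: [4.8, 1.1, -11.1]
gripper_width: 0.999
gripper_force: 0.0
```

Request:
servo_tool(
  targets=[
    [0.014,-0.03,0,0,87],
    [0.028,-0.06,0,0,87],
    [0.032,-0.07,0,0,87],
    [0.032,-0.07,0,0,87],
    [0.032,-0.07,0,0,87],
  ],
)

```text
time_s: 15.13
tcp_pos: [0.5981, 0.0143, 0.2237]
ee_rot: [[0.911, 0.412, -0.005], [0.412, -0.911, 0.002], [-0.004, -0.004, -1.0]]
wrist_force: [0.8, 5.9, -12.7]
gripper_width: 1.001
gripper_force: 0.7
```

Raised, the crossbar presses up on the lamp bar (z force -11 N), so it only clears at TCP z ≤ ~0.2225. I back off and lower again. In the earlier readings friction was about 0.3 and the button was about 3 mm down, so I'll push at that lower height.

Request:
servo_tool(
  targets=[
    [-0.03,0.07,-0.06,0,87],
    [-0.05,0.1,-0.13,0,87],
    [-0.05,0.1,-0.13,0,87],
    [-0.05,0.1,-0.13,0,87],
    [-0.05,0.1,-0.13,0,87],
  ],
)

```text
time_s: 15.55
tcp_pos: [0.5983, 0.0158, 0.223]
ee_rot: [[0.911, 0.412, 0.001], [0.412, -0.911, -0.001], [0.001, 0.001, -1.0]]
wrist_force: [-0.2, -0.9, -4.0]
gripper_width: 0.997
gripper_force: 0.0
```

Request:
servo_tool(
  targets=[
    [0,0,0,0,87],
    [0,0,0,0,87],
    [0,0,0,0,87],
    [0,0,0,0,87],
    [0,0,0,0,87],
  ],
)

```text
time_s: 15.97
tcp_pos: [0.5986, 0.0166, 0.2229]
ee_rot: [[0.911, 0.413, 0.002], [0.413, -0.911, -0.0], [0.001, 0.001, -1.0]]
wrist_force: [-0.3, -0.7, -1.2]
gripper_width: 0.995
gripper_force: 0.0
```

Request:
servo_tool(
  targets=[
    [0.02,-0.04,-0.03,0,87],
    [0.035,-0.08,-0.04,0,87],
    [0.05,-0.11,-0.04,0,87],
    [0.06,-0.135,-0.04,0,87],
    [0.06,-0.135,-0.04,0,87],
  ],
)

```text
time_s: 16.38
tcp_pos: [0.6002, 0.0134, 0.2209]
ee_rot: [[0.911, 0.413, 0.001], [0.413, -0.911, 0.002], [0.001, -0.001, -1.0]]
wrist_force: [-0.5, 4.6, -0.4]
gripper_width: 0.998
gripper_force: 2.3
```

Request:
servo_tool(
  targets=[
    [0.007,-0.015,0,0,87],
    [0.012,-0.028,0,0,87],
    [0.012,-0.028,0,0,87],
    [0.012,-0.028,0,0,87],
    [0.012,-0.028,0,0,87],
  ],
)

```text
time_s: 16.8
tcp_pos: [0.6004, 0.0129, 0.2205]
ee_rot: [[0.911, 0.413, 0.0], [0.413, -0.911, 0.002], [0.001, -0.002, -1.0]]
wrist_force: [-0.3, 5.9, -1.0]
gripper_width: 0.997
gripper_force: 3.0
```

Request:
servo_tool(
  targets=[
    [0.005,-0.01,0,0,87],
    [0.01,-0.02,0,0,87],
    [0.014,-0.03,0,0,87],
    [0.014,-0.03,0,0,87],
    [0.014,-0.03,0,0,87],
  ],
)

```text
time_s: 17.22
tcp_pos: [0.6005, 0.0125, 0.2202]
ee_rot: [[0.911, 0.413, -0.0], [0.413, -0.911, 0.003], [0.001, -0.003, -1.0]]
wrist_force: [-0.5, 7.9, -2.7]
gripper_width: 0.997
gripper_force: 3.7
```

Request:
servo_tool(
  targets=[
    [0.005,-0.01,0,0,87],
    [0.01,-0.02,0,0,87],
    [0.014,-0.03,0,0,87],
    [0.014,-0.03,0,0,87],
    [0.014,-0.03,0,0,87],
  ],
)

```text
time_s: 17.63
tcp_pos: [0.6007, 0.0122, 0.2201]
ee_rot: [[0.911, 0.413, -0.001], [0.413, -0.911, 0.004], [0.001, -0.004, -1.0]]
wrist_force: [-1.5, 9.4, -1.8]
gripper_width: 0.999
gripper_force: 4.9
```

```bash
cat > hold.py <<'E'
from m import *
import sys
L=[]
for i in range(int(sys.argv[1])):
    c=r.capture('side'); x=r.sense(); L.append(list(x['wrist_force'])+[1e3*v for v in x['tcp_pos']]+[x['gripper_force']])
cv2.imwrite('pics/hold.png',c['pixels'][:,:,::-1])
m=np.mean(L,0); xs=np.array([.4115,-.9114]); print('W',m[:3],'tcp',m[3:6],'gf',m[6],'Nx',-m[:2]@xs,'push',-.574*(m[:2]@xs)+.819*m[2],'xs',(m[3:5]-[550.4,19.0])@xs,r.sense()['time_s'])
E
python3 hold.py 8
```

```text
W [-1.4215  9.6392 -1.8712] tcp [600.6858  12.2322 220.0878] gf 4.876349127735011 Nx 9.370088558118269 push 3.845940198109702 xs 26.860723380503305 18.0333
```

Request:
servo_tool(
  targets=[
    [0.005,-0.01,0,0,87],
    [0.008,-0.018,0,0,87],
    [0.008,-0.018,0,0,87],
    [0.008,-0.018,0,0,87],
    [0.008,-0.018,0,0,87],
  ],
)

```text
time_s: 18.45
tcp_pos: [0.6008, 0.0121, 0.22]
ee_rot: [[0.911, 0.413, -0.001], [0.413, -0.911, 0.004], [0.001, -0.004, -1.0]]
wrist_force: [-2.4, 10.3, -1.8]
gripper_width: 1.001
gripper_force: 5.5
```

```bash
python3 hold.py 6
```

```text
W [-2.5359 10.7936 -1.0841] tcp [600.767   12.1013 220.0324] gf 5.48250975087285 Nx 10.880804060130124 push 5.357694105290658 xs 27.013508934082907 18.75
```

Clearly on the first click: the contact is now stiff and the push is 5.4 N, between 2.8 and 8. I hold a little longer, then press home.

```bash
python3 hold.py 10
```

```text
W [-2.3944 10.9881 -1.9312] tcp [600.7561  12.1009 220.0099] gf 5.481834875419736 Nx 10.999899237907231 push 4.732325632175254 xs 27.009387948031055 19.25
```

Request:
servo_tool(
  targets=[
    [0.014,-0.03,0,0,87],
    [0.028,-0.06,0,0,87],
    [0.04,-0.09,0,0,87],
    [0.04,-0.09,0,0,87],
    [0.04,-0.09,0,0,87],
  ],
)

```text
time_s: 19.67
tcp_pos: [0.601, 0.0115, 0.2199]
ee_rot: [[0.91, 0.414, -0.003], [0.414, -0.91, 0.008], [0.001, -0.008, -1.0]]
wrist_force: [-6.5, 18.4, 0.3]
gripper_width: 0.998
gripper_force: 9.4
```

```bash
python3 hold.py 2
```

```text
W [-5.9451 18.2516  0.5458] tcp [601.0264  11.4869 219.8365] gf 9.340250082314014 Nx 19.080944643944285 push 11.399474583759147 xs 27.680176671829464 19.7667
```

The push rose past 11 N with only 0.7 mm of motion. The finger's flared tip is probably bearing on the collar or camera, so this route is blocked by the bar above.

New plan: use the loose large decoy block as an overhanging pusher, gripped along the stand's y, so the gripper stays wholly on the riser side of the bar. I retract while computing the pick.

Request:
servo_tool(
  targets=[
    [-0.15,0.3,0,0,87],
    [-0.5,1.1,0,0,87],
    [-0.95,2.1,0,0,87],
    [-1.4,3.1,0.3,0,87],
    [-1.9,4.1,0.6,-0.12,87],
  ],
)

```text
time_s: 20.18
tcp_pos: [0.5451, 0.1296, 0.239]
ee_rot: [[0.955, 0.298, -0.0], [0.298, -0.955, -0.002], [-0.001, 0.002, -1.0]]
wrist_force: [1.6, 0.6, 1.6]
gripper_width: 1.0
gripper_force: 0.0
```

```bash
python3 - <<'E'
from m import *
w=pickle.load(open('w1.pkl','rb'))
for z in(.034,.037):
  q=np.array([at(t,(175+x/5,225+y/5),z)[:2] for x,y in [(255,238),(318,308),(258,362),(193,293)]])
  print(z,q.mean(0),[round(np.linalg.norm(q[i]-q[i-1])*1e3,1) for i in range(4)],[round(np.degrees(np.arctan2(*(q[i]-q[i-1])[::-1])),1) for i in range(4)])
  q2=np.array([at(s,(290+x/5,340+y/5),z)[:2] for x,y in [(235,148),(342,100),(395,155),(288,207)]])
  print('side',q2.mean(0),[round(np.linalg.norm(q2[i]-q2[i-1])*1e3,1) for i in range(4)],[round(np.degrees(np.arctan2(*(q2[i]-q2[i-1])[::-1])),1) for i in range(4)])
# height: vertical edge front corner (288,207)->(288,268)
b=at(s,(290+288/5,340+268/5),0); o,d=ray(s,(290+288/5,340+207/5)); k=((b-o)[:2]@d[:2])/(d[:2]@d[:2]); print('h',(o+k*d)[2])
print(r.sense()['tcp_pos'],r.sense()['time_s'])
E
```

```text
0.034 [0.4066 0.2638] [np.float64(45.2), np.float64(51.7), np.float64(44.0), np.float64(52.0)] [np.float64(-46.9), np.float64(-136.4), np.float64(133.4), np.float64(45.0)]
side [0.4047 0.2638] [np.float64(40.3), np.float64(54.1), np.float64(39.1), np.float64(54.2)] [np.float64(-43.3), np.float64(-134.5), np.float64(136.8), np.float64(46.7)]
0.037 [0.4068 0.2633] [np.float64(45.1), np.float64(51.5), np.float64(43.9), np.float64(51.8)] [np.float64(-46.9), np.float64(-136.4), np.float64(133.4), np.float64(45.0)]
side [0.4041 0.2667] [np.float64(40.2), np.float64(54.0), np.float64(39.0), np.float64(54.1)] [np.float64(-43.3), np.float64(-134.5), np.float64(136.8), np.float64(46.7)]
h 0.037044712860589524
[0.5451 0.1296 0.239 ] 20.1833
```

Request:
servo_tool(
  targets=[
    [-0.5,0.4,0,-0.124,87],
    [-1,0.8,0,-0.248,87],
    [-1.5,1.2,0,-0.372,87],
    [-2,1.6,0,-0.496,87],
    [-2.5,2.1,0,-0.62,87],
  ],
)

```text
time_s: 20.6
tcp_pos: [0.4702, 0.1921, 0.2395]
ee_rot: [[0.949, -0.316, 0.001], [-0.316, -0.949, -0.001], [0.002, 0.001, -1.0]]
wrist_force: [0.8, 0.8, -0.4]
gripper_width: 0.996
gripper_force: 0.0
```

Request:
servo_tool(
  targets=[
    [-0.5,0.4,0,-0.124,87],
    [-1,0.8,0,-0.248,87],
    [-1.5,1.2,0,-0.372,87],
    [-2,1.6,0,-0.496,87],
    [-2.3,1.9,0,-0.62,87],
  ],
)

```text
time_s: 21.02
tcp_pos: [0.4009, 0.2495, 0.2396]
ee_rot: [[0.59, -0.808, 0.001], [-0.808, -0.59, -0.001], [0.001, -0.001, -1.0]]
wrist_force: [-0.3, 1.5, 0.4]
gripper_width: 0.999
gripper_force: 0.0
```

Request:
servo_tool(
  targets=[
    [0,0,-0.4,-0.124,87],
    [0,0,-0.8,-0.248,87],
    [0,0,-1.2,-0.372,87],
    [0,0,-1.6,-0.496,87],
    [0,0,-2,-0.62,87],
  ],
)

```text
time_s: 21.43
tcp_pos: [0.4022, 0.2491, 0.179]
ee_rot: [[0.01, -1.0, 0.002], [-1.0, -0.01, -0.001], [0.001, -0.002, -1.0]]
wrist_force: [0.7, -0.1, 0.1]
gripper_width: 1.004
gripper_force: 0.0
```

Request:
servo_tool(
  targets=[
    [0,0,-0.4,-0.124,87],
    [0,0,-0.8,-0.248,87],
    [0,0,-1.2,-0.372,87],
    [0,0,-1.6,-0.496,87],
    [0,0,-2,-0.62,87],
  ],
)

```text
time_s: 21.85
tcp_pos: [0.4023, 0.2492, 0.1189]
ee_rot: [[-0.573, -0.82, 0.001], [-0.82, 0.573, -0.001], [-0.0, -0.002, -1.0]]
wrist_force: [-0.9, 0.4, -0.4]
gripper_width: 1.0
gripper_force: 0.0
```

Request:
servo_tool(
  targets=[
    [-0.18,0.19,0,-0.1,87],
    [-0.18,0.19,-0.5,-0.183,87],
    [-0.18,0.19,-1.5,-0.183,87],
    [-0.18,0.19,-2.5,-0.183,87],
    [-0.18,0.19,-3,-0.183,80],
  ],
)

```text
time_s: 22.27
tcp_pos: [0.3957, 0.2539, 0.0269]
ee_rot: [[-0.708, -0.706, -0.002], [-0.706, 0.708, -0.003], [0.003, -0.001, -1.0]]
wrist_force: [-0.2, -0.3, 0.4]
gripper_width: 0.97
gripper_force: 0.0
```

Request:
servo_tool(
  targets=[
    [0,0,0,0,75],
    [0,0,0,0,30],
    [0,0,0,0,30],
    [0,0,0,0,30],
    [0,0,0,0,30],
  ],
)

```text
time_s: 22.68
tcp_pos: [0.3969, 0.256, 0.0303]
ee_rot: [[-0.708, -0.706, 0.002], [-0.706, 0.708, 0.002], [-0.003, 0.0, -1.0]]
wrist_force: [0.3, 0.2, 0.2]
gripper_width: 0.648
gripper_force: 0.0
```

Request:
servo_tool(
  targets=[
    [0,0,0,0,30],
    [0,0,0,0,30],
    [0,0,0,0,30],
    [0,0,0,0,30],
    [0,0,0,0,30],
  ],
)

```text
time_s: 23.1
tcp_pos: [0.3967, 0.2554, 0.0299]
ee_rot: [[-0.708, -0.706, 0.001], [-0.706, 0.708, 0.001], [-0.001, -0.0, -1.0]]
wrist_force: [0.6, -1.7, 6.2]
gripper_width: 0.523
gripper_force: 29.9
```

Large decoy gripped at 45.5 mm. I lift it and carry it to the approach pose at stand (25, 47), z 0.275, turning -1.93 rad.

Request:
servo_tool(
  targets=[
    [0,0,1,0,30],
    [0,0,2.2,0,30],
    [0,0,3.4,-0.12,30],
    [0,0,4.6,-0.24,30],
    [0.3,-0.3,5.7,-0.36,30],
  ],
)

```text
time_s: 23.52
tcp_pos: [0.4031, 0.246, 0.2005]
ee_rot: [[-0.914, -0.407, -0.003], [-0.407, 0.914, -0.0], [0.003, 0.001, -1.0]]
wrist_force: [0.5, 1.7, -7.0]
gripper_width: 0.517
gripper_force: 30.0
```

Request:
servo_tool(
  targets=[
    [0.4,-0.5,0.9,-0.12,30],
    [0.9,-1.1,1.7,-0.24,30],
    [1.5,-1.8,2.4,-0.36,30],
    [2.1,-2.5,2.5,-0.48,30],
    [2.7,-3.2,2.5,-0.6,30],
  ],
)

```text
time_s: 23.93
tcp_pos: [0.486, 0.1496, 0.2752]
ee_rot: [[-0.983, 0.181, -0.0], [0.181, 0.983, 0.002], [0.001, 0.002, -1.0]]
wrist_force: [-0.2, -0.0, -7.0]
gripper_width: 0.519
gripper_force: 30.0
```

Request:
servo_tool(
  targets=[
    [0.6,-0.7,0,-0.12,30],
    [1.2,-1.4,0,-0.24,30],
    [1.8,-2.1,0,-0.36,30],
    [2.4,-2.8,0,-0.48,30],
    [2.8,-3.2,0,-0.6,30],
  ],
)

```text
time_s: 24.35
tcp_pos: [0.5698, 0.0523, 0.272]
ee_rot: [[-0.708, 0.706, -0.006], [0.706, 0.708, -0.0], [0.004, -0.004, -1.0]]
wrist_force: [0.2, 0.9, -6.2]
gripper_width: 0.518
gripper_force: 29.9
```

Request:
servo_tool(
  targets=[
    [0.2,-0.2,0,-0.12,30],
    [0.4,-0.5,0,-0.24,30],
    [0.6,-0.8,0,-0.36,30],
    [0.6,-0.8,0,-0.37,30],
    [0.6,-0.8,0,-0.37,30],
  ],
)

```text
time_s: 24.77
tcp_pos: [0.5869, 0.0301, 0.2723]
ee_rot: [[-0.412, 0.911, -0.005], [0.911, 0.412, 0.0], [0.002, -0.005, -1.0]]
wrist_force: [-1.1, 0.3, -7.4]
gripper_width: 0.521
gripper_force: 30.0
```

Request:
servo_tool(
  targets=[
    [0.2,-0.19,0,0,30],
    [0.4,-0.38,0,0,30],
    [0.595,-0.573,0,0,30],
    [0.595,-0.573,0,0,30],
    [0.595,-0.573,0,0,30],
  ],
)

```text
time_s: 25.18
tcp_pos: [0.6062, 0.0128, 0.2746]
ee_rot: [[-0.412, 0.911, -0.001], [0.911, 0.412, 0.0], [0.0, -0.001, -1.0]]
wrist_force: [0.4, 0.3, -6.2]
gripper_width: 0.513
gripper_force: 30.0
```

```bash
python3 - <<'E'
from m import *
x=r.sense();p=np.array(x['tcp_pos']);xs=np.array([.4115,-.9114]);ys=np.array([.9114,.4115]);q=p[:2]-[.5504,.019]
print(p,'stand',q@xs*1e3,q@ys*1e3,x['wrist_force'],x['time_s'])
I={}
for n in('top','side'):
    c=r.capture(n); im=c['pixels'][:,:,::-1].copy(); I[n]=im
a=cv2.resize(I['top'][170:240,310:390],(457,400),interpolation=cv2.INTER_CUBIC)
b=cv2.resize(I['side'][170:250,255:330],(343,366),interpolation=cv2.INTER_CUBIC)
cv=np.zeros((400,800,3),np.uint8); cv[:,:457]=a; cv[:366,457:]=b; cv2.imwrite('pics/v5.png',cv)
E
```

```text
[0.6062 0.0128 0.2746] stand 28.626139420634917 48.29281785532119 [ 0.3781  0.3132 -6.2498] 25.1833
```

View pics/v5.png

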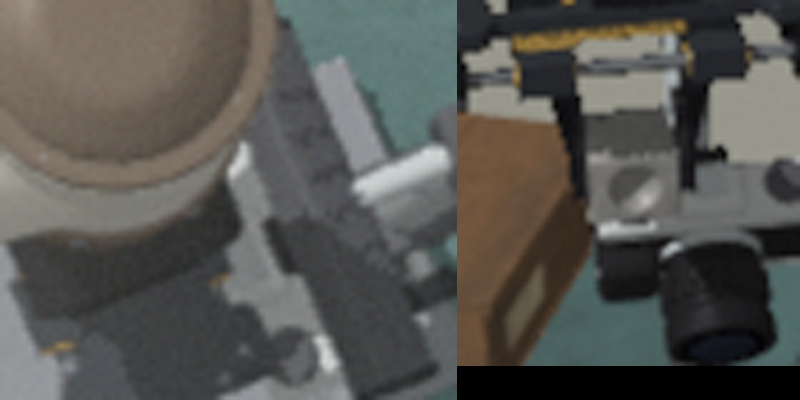

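The block is level, in front of and above the button, clear of the hump. I approach.

Request:
servo_tool(
  targets=[
    [0.05,-0.12,-0.2,0,30],
    [0.1,-0.24,-0.4,0,30],
    [0.165,-0.365,-0.6,0,30],
    [0.165,-0.365,-0.63,0,30],
    [0.165,-0.365,-0.63,0,30],
  ],
)

```text
time_s: 25.7
tcp_pos: [0.6105, 0.0017, 0.2548]
ee_rot: [[-0.411, 0.911, -0.002], [0.911, 0.411, -0.0], [0.001, -0.002, -1.0]]
wrist_force: [0.7, -0.4, -5.6]
gripper_width: 0.514
gripper_force: 30.0
```

Request:
servo_tool(
  targets=[
    [0.006,-0.014,-0.02,0,30],
    [0.012,-0.028,-0.05,0,30],
    [0.018,-0.042,-0.08,0,30],
    [0.024,-0.056,-0.11,0,30],
    [0.03,-0.07,-0.13,0,30],
  ],
)

```text
time_s: 26.12
tcp_pos: [0.6119, 0.0001, 0.2522]
ee_rot: [[-0.412, 0.911, 0.0], [0.911, 0.412, 0.0], [-0.0, 0.0, -1.0]]
wrist_force: [-0.2, 0.2, -6.3]
gripper_width: 0.516
gripper_force: 30.0
```

Request:
servo_tool(
  targets=[
    [0.004,-0.01,-0.02,0,30],
    [0.008,-0.02,-0.03,0,30],
    [0.012,-0.03,-0.045,0,30],
    [0.016,-0.035,-0.055,0,30],
    [0.016,-0.035,-0.055,0,30],
  ],
)

```text
time_s: 26.53
tcp_pos: [0.6123, -0.0011, 0.2504]
ee_rot: [[-0.412, 0.911, -0.0], [0.911, 0.412, -0.0], [0.0, -0.0, -1.0]]
wrist_force: [0.1, 0.2, -6.4]
gripper_width: 0.519
gripper_force: 30.0
```

Request:
servo_tool(
  targets=[
    [0.004,-0.01,-0.02,0,30],
    [0.008,-0.018,-0.03,0,30],
    [0.012,-0.025,-0.04,0,30],
    [0.012,-0.025,-0.04,0,30],
    [0.012,-0.025,-0.04,0,30],
  ],
)

```text
time_s: 26.95
tcp_pos: [0.6127, -0.0017, 0.2494]
ee_rot: [[-0.412, 0.911, 0.0], [0.911, 0.412, 0.0], [0.0, 0.0, -1.0]]
wrist_force: [0.2, 1.1, -5.7]
gripper_width: 0.515
gripper_force: 30.0
```

Request:
servo_tool(
  targets=[
    [0.004,-0.009,-0.014,0,30],
    [0.008,-0.018,-0.027,0,30],
    [0.012,-0.026,-0.04,0,30],
    [0.012,-0.026,-0.04,0,30],
    [0.012,-0.026,-0.04,0,30],
  ],
)

```text
time_s: 27.37
tcp_pos: [0.6131, -0.0025, 0.2482]
ee_rot: [[-0.412, 0.911, 0.0], [0.911, 0.412, 0.0], [0.0, 0.0, -1.0]]
wrist_force: [-0.9, 1.2, -4.7]
gripper_width: 0.517
gripper_force: 30.0
```

Request:
servo_tool(
  targets=[
    [0.004,-0.009,-0.014,0,30],
    [0.008,-0.018,-0.027,0,30],
    [0.012,-0.026,-0.04,0,30],
    [0.012,-0.026,-0.04,0,30],
    [0.012,-0.026,-0.04,0,30],
  ],
)

```text
time_s: 27.78
tcp_pos: [0.6135, -0.0033, 0.247]
ee_rot: [[-0.412, 0.911, 0.0], [0.911, 0.412, 0.0], [0.0, 0.0, -1.0]]
wrist_force: [-1.2, 1.5, -4.6]
gripper_width: 0.516
gripper_force: 30.0
```

Contact, with the force rising along the axis. I step on while measuring against the baseline weight.

Request:
servo_tool(
  targets=[
    [0.004,-0.009,-0.014,0,30],
    [0.008,-0.018,-0.027,0,30],
    [0.008,-0.018,-0.027,0,30],
    [0.008,-0.018,-0.027,0,30],
    [0.008,-0.018,-0.027,0,30],
  ],
)

```text
time_s: 28.2
tcp_pos: [0.6136, -0.0035, 0.2465]
ee_rot: [[-0.412, 0.911, 0.0], [0.911, 0.412, 0.0], [0.0, 0.0, -1.0]]
wrist_force: [-3.0, 4.0, -1.0]
gripper_width: 0.518
gripper_force: 30.0
```

```bash
sed -i 's/^m=np.mean(L,0);/m=np.mean(L,0); m[2]+=6.3;/' hold.py; python3 hold.py 3
```

```text
W [-2.8358  4.1744  5.9636] tcp [613.5923  -3.5476 246.5656] gf 29.967324170283973 Nx 4.971454444314614 push 7.737843759564284 xs 46.553470931559175 28.35
```

Request:
servo_tool(
  targets=[
    [0.004,-0.009,-0.014,0,30],
    [0.008,-0.018,-0.027,0,30],
    [0.008,-0.018,-0.027,0,30],
    [0.008,-0.018,-0.027,0,30],
    [0.008,-0.018,-0.027,0,30],
  ],
)

```text
time_s: 28.77
tcp_pos: [0.6138, -0.004, 0.2458]
ee_rot: [[-0.412, 0.911, 0.0], [0.911, 0.412, 0.001], [0.0, 0.001, -1.0]]
wrist_force: [-3.0, 4.9, -0.7]
gripper_width: 0.517
gripper_force: 30.0
```

```bash
python3 hold.py 3
```

```text
W [-3.1081  4.0727  5.77  ] tcp [613.7959  -3.9816 245.8845] gf 29.96852410491556 Nx 4.990865043121623 push 7.5903609386284145 xs 47.03283034610811 28.9167
```

The push levelled near 7.6 N, about at the second stage's threshold. I ease back about 1.3 mm to sit firmly at the first click and hold.

Request:
servo_tool(
  targets=[
    [-0.006,0.012,0.02,0,30],
    [-0.01,0.023,0.036,0,30],
    [-0.01,0.023,0.036,0,30],
    [-0.01,0.023,0.036,0,30],
    [-0.01,0.023,0.036,0,30],
  ],
)

```text
time_s: 29.33
tcp_pos: [0.6136, -0.0035, 0.2466]
ee_rot: [[-0.412, 0.911, 0.0], [0.911, 0.412, 0.0], [0.0, 0.0, -1.0]]
wrist_force: [-2.8, 5.3, -1.4]
gripper_width: 0.517
gripper_force: 30.0
```

```bash
python3 hold.py 3
```

```text
W [-2.7713  4.6486  5.2425] tcp [613.5972  -3.5393 246.5619] gf 29.966494869440794 Nx 5.377135364766652 push 7.380045495710508 xs 46.54794684999142 29.4833
```

Request:
servo_tool(
  targets=[
    [-0.005,0.011,0.017,0,30],
    [-0.005,0.011,0.017,0,30],
    [-0.005,0.011,0.017,0,30],
    [-0.005,0.011,0.017,0,30],
    [-0.005,0.011,0.017,0,30],
  ],
)

```text
time_s: 29.9
tcp_pos: [0.6135, -0.0034, 0.2467]
ee_rot: [[-0.412, 0.911, 0.0], [0.911, 0.412, -0.0], [-0.0, 0.0, -1.0]]
wrist_force: [-1.6, 2.6, -2.8]
gripper_width: 0.517
gripper_force: 30.0
```

```bash
python3 hold.py 3
```

```text
W [-1.0977  2.7801  3.263 ] tcp [613.5082  -3.4475 246.7285] gf 29.960619430057704 Nx 2.9855168618828807 push 4.386112988707978 xs 46.42763583098562 30.05
```

Push 4.4 N and stiff, which is inside the click window. I hold, then press home.

```bash
python3 hold.py 14
```

```text
W [-0.9184  2.4959  2.4007] tcp [613.4905  -3.4349 246.7916] gf 29.959272596918577 Nx 2.652697543092763 push 3.488825616351919 xs 46.408866622999376 30.75
```

Request:
servo_tool(
  targets=[
    [0.01,-0.023,-0.036,0,30],
    [0.02,-0.046,-0.072,0,30],
    [0.03,-0.069,-0.108,0,30],
    [0.037,-0.083,-0.13,0,30],
    [0.037,-0.083,-0.13,0,30],
  ],
)

```text
time_s: 31.17
tcp_pos: [0.6143, -0.0053, 0.2439]
ee_rot: [[-0.412, 0.911, 0.0], [0.911, 0.412, 0.001], [0.001, 0.001, -1.0]]
wrist_force: [-3.6, 5.4, -0.1]
gripper_width: 0.515
gripper_force: 30.0
```

```bash
python3 hold.py 2
```

```text
W [-4.4085  5.7789  7.2674] tcp [614.3103  -5.184  244.0322] gf 29.969193984288722 Nx 7.080990260918786 push 10.016494616196168 xs 48.34038513644099 31.2667
```

Travel since the click is 3.4 mm with the push at 10 N. A little more brings it onto the hard stop.

Request:
servo_tool(
  targets=[
    [0.008,-0.018,-0.027,0,30],
    [0.016,-0.035,-0.055,0,30],
    [0.02,-0.044,-0.068,0,30],
    [0.02,-0.044,-0.068,0,30],
    [0.02,-0.044,-0.068,0,30],
  ],
)

```text
time_s: 31.68
tcp_pos: [0.6146, -0.0057, 0.2433]
ee_rot: [[-0.413, 0.911, 0.001], [0.911, 0.413, 0.002], [0.001, 0.001, -1.0]]
wrist_force: [-6.6, 9.5, 5.0]
gripper_width: 0.517
gripper_force: 30.0
```

```bash
python3 hold.py 3
```

```text
W [-6.874   9.1309 12.0631] tcp [614.5586  -5.6363 243.2957] gf 29.982097949832678 Nx 11.150547944712585 push 16.28010191818784 xs 48.85482403462166 31.8333
```

Push 16 N, so it is on the hard stop. With time to spare, I repeat hold and press once, with a firmer hold, to be sure.

Request:
servo_tool(
  targets=[
    [-0.02,0.045,0.07,0,30],
    [-0.04,0.09,0.14,0,30],
    [-0.055,0.124,0.192,0,30],
    [-0.055,0.124,0.192,0,30],
    [-0.055,0.124,0.192,0,30],
  ],
)

```text
time_s: 32.25
tcp_pos: [0.6135, -0.0035, 0.2467]
ee_rot: [[-0.412, 0.911, 0.0], [0.911, 0.412, 0.0], [0.0, 0.0, -1.0]]
wrist_force: [-1.4, 3.8, -2.5]
gripper_width: 0.514
gripper_force: 30.0
```

```bash
python3 hold.py 4
```

```text
W [-1.7285  3.4601  3.7407] tcp [613.5409  -3.4858 246.6823] gf 29.961697548860684 Nx 3.8647983459493416 push 5.282002442161136 xs 46.47600144575733 32.45
```

Push 5.3 N at the click. I hold, press home, release upward along the axis.

```bash
python3 hold.py 14
```

```text
W [-1.811   3.5275  3.7754] tcp [613.5323  -3.4841 246.6744] gf 29.96129373920017 Nx 3.960249288736567 push 5.365230971116937 xs 46.47092492377618 33.15
```

Request:
servo_tool(
  targets=[
    [0.02,-0.046,-0.072,0,30],
    [0.037,-0.083,-0.13,0,30],
    [0.055,-0.124,-0.192,0,30],
    [0.055,-0.124,-0.192,0,30],
    [0.055,-0.124,-0.192,0,30],
  ],
)

```text
time_s: 33.57
tcp_pos: [0.6146, -0.0057, 0.2432]
ee_rot: [[-0.413, 0.911, 0.001], [0.911, 0.413, 0.002], [0.002, 0.001, -1.0]]
wrist_force: [-7.4, 10.3, 6.7]
gripper_width: 0.518
gripper_force: 30.0
```

```bash
python3 hold.py 2
```

```text
W [-7.4544 10.5648 13.1533] tcp [614.5766  -5.6909 243.2232] gf 29.98380762990564 Nx 12.69622756802791 push 18.060214097030915 xs 48.91194533757353 33.6667
```

Request:
servo_tool(
  targets=[
    [-0.05,0.11,0.17,0,30],
    [-0.11,0.25,0.4,0,30],
    [-0.2,0.45,0.7,0,30],
    [-0.4,0.85,0.9,0,30],
    [-0.7,1.5,0.9,0,30],
  ],
)

```text
time_s: 34.08
tcp_pos: [0.5949, 0.0371, 0.2693]
ee_rot: [[-0.41, 0.912, 0.003], [0.912, 0.41, -0.001], [-0.002, 0.002, -1.0]]
wrist_force: [0.7, 0.9, -6.7]
gripper_width: 0.516
gripper_force: 30.0
```

Pressed home (18 N on the stop) and released. I set the decoy back down near its old spot.

Request:
servo_tool(
  targets=[
    [-0.8,0.9,0,0,30],
    [-1.6,1.8,0,0,30],
    [-2.4,2.7,0,0,30],
    [-3.2,3.6,-0.1,0,30],
    [-4,4.5,-0.3,0,30],
  ],
)

```text
time_s: 34.5
tcp_pos: [0.5216, 0.0917, 0.2596]
ee_rot: [[-0.459, 0.888, -0.018], [0.887, 0.459, 0.046], [0.049, 0.005, -0.999]]
wrist_force: [0.2, 0.0, -5.9]
gripper_width: 0.519
gripper_force: 30.0
```

Request:
servo_tool(
  targets=[
    [-0.8,0.9,-0.5,0,30],
    [-1.6,1.8,-1,0,30],
    [-2.2,2.5,-1.9,0,30],
    [-2.2,2.5,-3.2,0,30],
    [-2.2,2.5,-4.5,0,30],
  ],
)

```text
time_s: 34.92
tcp_pos: [0.4771, 0.1297, 0.1411]
ee_rot: [[-0.485, 0.874, -0.033], [0.87, 0.486, 0.086], [0.092, 0.013, -0.996]]
wrist_force: [1.6, 1.5, -7.6]
gripper_width: 0.512
gripper_force: 30.0
```

Request:
servo_tool(
  targets=[
    [0,0,-1,0,30],
    [0,0,-2,0,30],
    [0,0,-2.5,0,30],
    [0,0,-2.5,0,30],
    [0,0,-2.5,0,30],
  ],
)

```text
time_s: 35.33
tcp_pos: [0.4765, 0.1292, 0.0649]
ee_rot: [[-0.484, 0.874, -0.039], [0.87, 0.486, 0.083], [0.092, 0.006, -0.996]]
wrist_force: [0.2, 0.1, -5.8]
gripper_width: 0.512
gripper_force: 30.0
```

The last joint ran into its range, so the arm stalled over the riser area, short of where I commanded it. I raise straight up first, then unwind the yaw.

Request:
servo_tool(
  targets=[
    [0,0,1,0,30],
    [0,0,2,0,30],
    [0,0,3,0,30],
    [0,0,4,0,30],
    [0,0,4.5,0,30],
  ],
)

```text
time_s: 35.75
tcp_pos: [0.4799, 0.126, 0.2048]
ee_rot: [[-0.49, 0.871, -0.033], [0.867, 0.49, 0.092], [0.097, 0.016, -0.995]]
wrist_force: [0.8, 0.6, -6.2]
gripper_width: 0.517
gripper_force: 30.0
```

```bash
python3 - <<'E'
from m import *
x=r.sense();print(x['tcp_pos'],x['joints'],x['time_s'])
c=r.capture('side');cv2.imwrite('pics/side6.png',c['pixels'][:,:,::-1])
a=pickle.load(open('side2.pkl','rb'))['pixels']
# compare region round the riser block before/after
y0,y1,x0,x1=285,335,295,350
d=cv2.absdiff(a,c['pixels'])[y0:y1,x0:x1].max(2); print('diff>40 px:',(d>40).sum())
g0=cv2.cvtColor(a,cv2.COLOR_RGB2GRAY)[y0:y1,x0:x1];g1=cv2.cvtColor(c['pixels'],cv2.COLOR_RGB2GRAY)[y0:y1,x0:x1]
for g in(g0,g1): 
  m=(g>90).astype(np.uint8); n,l,st,ce=cv2.connectedComponentsWithStats(m); print([ (list(map(int,st[i])),np.round(ce[i],1).tolist()) for i in range(1,n) if st[i][4]>60])
E
```

```text
[0.4799 0.126  0.2048] [  30.0035   11.6296  -17.5168   -6.3992  -60.0162 -177.424 ] 35.75
diff>40 px: 0
[([0, 0, 55, 50, 2072], [26.2, 21.9])]
[([0, 0, 55, 50, 2071], [26.2, 21.9])]
```

The block on the riser is unmoved (zero changed pixels). I unwind the yaw at height, after which the arm should reach the commanded spot.

Request:
servo_tool(
  targets=[
    [0,0,0,0.12,30],
    [0,0,0,0.24,30],
    [0,0,0,0.36,30],
    [0,0,0,0.48,30],
    [0,0,0,0.6,30],
  ],
)

```text
time_s: 36.22
tcp_pos: [0.4775, 0.1255, 0.1993]
ee_rot: [[-0.895, 0.438, -0.086], [0.435, 0.899, 0.05], [0.099, 0.007, -0.995]]
wrist_force: [-0.1, -0.0, -5.9]
gripper_width: 0.52
gripper_force: 30.0
```

Request:
servo_tool(
  targets=[
    [0,0,0,0.12,30],
    [0,0,0,0.24,30],
    [0,0,0,0.36,30],
    [0,0,0,0.36,30],
    [0,0,0,0.36,30],
  ],
)

```text
time_s: 36.63
tcp_pos: [0.4775, 0.1259, 0.1993]
ee_rot: [[-0.99, 0.102, -0.098], [0.1, 0.995, 0.017], [0.099, 0.007, -0.995]]
wrist_force: [0.5, 0.0, -6.1]
gripper_width: 0.515
gripper_force: 30.0
```

Request:
servo_tool(
  targets=[
    [-0.7,1.1,0,0,30],
    [-1.4,2.2,-0.2,0,30],
    [-2,3.2,-0.8,0,30],
    [-2.5,3.9,-1.7,0,30],
    [-2.6,4.1,-2.9,0,30],
  ],
)

```text
time_s: 37.05
tcp_pos: [0.3998, 0.2531, 0.1145]
ee_rot: [[-0.991, 0.098, -0.092], [0.096, 0.995, 0.024], [0.093, 0.015, -0.996]]
wrist_force: [1.0, 0.3, -6.9]
gripper_width: 0.519
gripper_force: 30.0
```

Request:
servo_tool(
  targets=[
    [0,0,-1,0,30],
    [0,0,-1.8,0,30],
    [0,0,-2.2,0,30],
    [0,0,-2.3,0,30],
    [0,0,-2.3,0,30],
  ],
)

```text
time_s: 37.47
tcp_pos: [0.3998, 0.2489, 0.0432]
ee_rot: [[-0.99, 0.1, -0.098], [0.099, 0.995, 0.016], [0.099, 0.006, -0.995]]
wrist_force: [0.2, -0.1, -6.1]
gripper_width: 0.517
gripper_force: 30.0
```

Request:
servo_tool(
  targets=[
    [0,0,-0.1,0,30],
    [0,0,-0.2,0,30],
    [0,0,-0.3,0,30],
    [0,0,-0.32,0,30],
    [0,0,-0.32,0,30],
  ],
)

```text
time_s: 37.88
tcp_pos: [0.3998, 0.2492, 0.0344]
ee_rot: [[-0.99, 0.098, -0.097], [0.097, 0.995, 0.018], [0.098, 0.008, -0.995]]
wrist_force: [0.5, 0.7, -6.2]
gripper_width: 0.518
gripper_force: 30.0
```

Request:
servo_tool(
  targets=[
    [0,0,0,0,60],
    [0,0,0,0,80],
    [0,0,0,0,80],
    [0,0,0,0,80],
    [0,0,0,0,80],
  ],
)

```text
time_s: 38.3
tcp_pos: [0.4001, 0.2496, 0.0347]
ee_rot: [[-0.991, 0.098, -0.096], [0.096, 0.995, 0.018], [0.098, 0.009, -0.995]]
wrist_force: [-0.0, -0.1, -0.5]
gripper_width: 0.81
gripper_force: 0.0
```

Request:
servo_tool(
  targets=[
    [0,0,0,0,80],
    [0,0,0,0,80],
    [0,0,1,0,80],
    [0,0,2,0,80],
    [0,0,3,0,80],
  ],
)

```text
time_s: 38.72
tcp_pos: [0.3995, 0.2488, 0.1249]
ee_rot: [[-0.99, 0.098, -0.099], [0.097, 0.995, 0.016], [0.1, 0.006, -0.995]]
wrist_force: [-0.1, 0.3, 0.1]
gripper_width: 0.918
gripper_force: 0.0
```

Request:
servo_tool(
  targets=[
    [0,0,1,0,80],
    [0,0,2,0,80],
    [0,0,3,0,80],
    [0,0,3.5,0,80],
    [0,0,3.5,0,80],
  ],
)

```text
time_s: 39.13
tcp_pos: [0.4014, 0.2505, 0.2334]
ee_rot: [[-0.991, 0.097, -0.091], [0.096, 0.995, 0.023], [0.093, 0.014, -0.996]]
wrist_force: [0.2, -0.0, 0.8]
gripper_width: 0.92
gripper_force: 0.0
```

```bash
python3 - <<'E'
from m import *
x=r.sense();print(x['tcp_pos'],x['wrist_force'],x['gripper_force'],x['joints'],x['time_s'])
c=r.capture('side')['pixels'];a=pickle.load(open('side2.pkl','rb'))['pixels'];s0=s['pixels']
def dif(p,q,b): y0,y1,x0,x1=b; return int((cv2.absdiff(p,q)[y0:y1,x0:x1].max(2)>40).sum())
print('riser block',dif(a,c,(285,335,295,350)),'button/camera vs start',dif(s0,c,(195,255,280,340)),'pliers/weight',dif(s0,c,(225,265,338,370)),'punch',dif(s0,c,(340,372,245,268)))
t2=r.capture('top')['pixels']; print('top camera',dif(t['pixels'],t2,(190,245,340,400)),'riser top2',dif(t2,t['pixels'],(235,265,275,305)))
print('decoy area blobs (side):',dif(s0,c,(355,400,330,375)))
E
```

```text
[0.4014 0.2505 0.2334] [ 0.2242 -0.0464  0.816 ] 0.0 [  48.5473    9.395   -16.362    -5.2063  -66.7885 -141.9299] 39.1333
riser block 416 button/camera vs start 307 pliers/weight 616 punch 0
top camera 0 riser top2 215
decoy area blobs (side): 554
```

Nothing is touching, and the top view shows the camera and button unchanged from the start. The side-view differences are only the arm now standing in the line of sight. I hand in.

```bash
python3 -c "
from station import r
print(r.finish_job())"
```

```text
the job is handed in; nothing more can be done
None
```

The job is handed in, but no verdict came back. The block stands released and square on the riser, about 4 mm off its middle by my measurement; the shutter button was held at first click, pressed home and released, with the large spare block gripped as a pusher because the fingers alone couldn't press it under the lamp bar, and that block is now back on the bench. The arm never went near the punch, weight or pliers, but I could only confirm the punch as unmoved in the last picture.

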